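Seat the shaker's adaptor plate on its pin and lock it with the handwheel

ROBOT

A 6-joint arm with a two-finger parallel gripper is mounted at the origin on the work surface. World frame = base frame: x ahead of the robot, y to its left, z up, the work surface at z = 0. Lengths are in mm, angles in rad, forces in N, time in s.
With the tool pointing down it reaches from about 400 to 925 mm from the base axis. Payload 12.5 kg.
Tool frame: the origin (TCP) lies on the mounting face of the last link; the fingertips stand 190 mm ahead of it and the grasp point (between the pads) lies 171 mm ahead of it (env.grasp_offset is the distance from the TCP to the grasp point, in mm); z points along the fingers, y is the direction in which the jaws open and shut (so a half turn about z gives the same grasp; the last joint's range is limited). The gripper opens to 95 mm and grips with 3 to 60 N. Pads are 20 mm wide; open, the fingers measure 119 mm over their backs; the gripper's body (75 mm by 180 mm) begins 59 mm behind the grasp point.
Start: joints at [-1.393, 0.491, 1.559, -0, 1.092, -0.106], TCP at [175.023, -599.993, 404.761] pointing down, gripper open.
Joint ranges: [-3.1, 3.1], [-0.84, 2.19], [0.05, 2.79], [-1.13, 4.28], [0.06, 2.93], [-2.69, 2.69]. Speed limits (rad/s): [2.22, 2.22, 2.79, 3.14, 3.14, 3.14].

INTERFACE

Orientations are given as [roll, pitch, yaw] about the fixed x, y, z axes, in that order (R = Rz(yaw) Ry(pitch) Rx(roll)).
In Python, from cell import env, viewer gives the robot as it stands.
- The arm moves only by the tool play_rows, never from a script. Its argument "increments" is a list of rows, each an object of numbers: "dx", "dy", "dz": the shift along the tool's x, y, z in mm; "rx", "ry", "rz": the turn, a rotation vector about the tool's x, y, z in units of 6 degrees (1.0 is 6 degrees). A call has 1 to 8 rows; each row is the pose to reach, as a shift and turn from the pose measured when the call began, along the tool's axes at that moment; what a row does not reach only later rows make up. A row lasts 1/12 s, in which the tool goes at most 41.7 mm and 7.16 degrees, less where a joint would pass 70% of its speed; a pose out of reach is approached as far as the arm can. A call with a gripper value outside its range is refused whole. "fingers" is the opening, from 0 (shut) to 1 (fully open), set as the call begins (left out, the last holds). The fingers move at their own pace and stop on an object; the grip force is fixed at half the most. Time passes only in rows, so rows that repeat a pose let the fingers close. It gives the time, the measured TCP pose, the force and the opening at its end, in the units of the state.
- env.state(): the state, without advancing time (a new reading comes with each control period).
- viewer.read_camera(name): name is "scene" or "top" or "wrist"; returns a dict with "image" (384x512x3 uint8, red, green, blue), "fx", "fy", "cx", "cy" (pixels), "k1" (the pictures are not rectified: a ray, as slopes to the right and down, at radius r is drawn at 1 + k1 r^2 times it, then the intrinsics apply), "rvec" (rotation vector, rad) and "tvec" (3), from world to camera coordinates, as OpenCV has them. Camera axes: x right, y down, z forward; pixel columns grow to the right and rows downward; lengths in mm; the calibration is good to about 2 mm. A picture is of the moment at which its call begins. There is no depth.
- env.job_done(): hands the job in, once; it reports no verdict.
The state is a dict: "t": time; "joints": joint angles; "qvel": joint speeds; "tau": joint torques, N m; "eef_pos": TCP position; "tcp_rot": TCP orientation; "ft_force": force on the tool from outside, world axes, zero at the start; "moment": the same for the moment, N m; "opening": opening from 0.0 (shut) to 1.0 (fully open).
Only numpy, scipy, OpenCV 4.12 (cv2) and the standard library are available. Lean on these libraries where they do the work, as an engineer would, in place of code of your own. Each camera call takes 0.05 s, during which the arm holds its last target.

TASK

Slide the aluminium adaptor plate along the shaker's white loading shelf and over the dark platform, without lifting it off, until its hole is over the brass pin and it drops down flat and square on the platform. Then turn the handwheel on the sloping console clockwise until its white pointer end stands at the long red mark, so that the yellow jaw locks the plate, and leave everything else on the bench where it is.

Things in the scene. Friction and masses are not known exactly. Their poses are not given: they have to be found in the camera images.
- plate: loose aluminium plate, 120 (its x) x 160 (its y) x 6 mm, about 0.35 kg, with a 34 mm round through hole in its middle and a blue grip bar on it. Origin: centre of the hole, on the underside; z up. It starts flat on the loading shelf, up to 0.35 rad askew to the shaker, its bar on the side away from the pin. Seated, its axes are parallel to the shaker's.
- plate_handle (a point): middle of the top of the plate's blue grip bar, at plate x 0, y +45 mm, 40 mm above the plate's underside. The bar is 70 mm long along the plate's x, 14 mm thick along its y and stands 34 mm above the plate's upper face. Axes as the plate's.
- shaker: the fixed white bench shaker. Origin: on the bench, right below the pin; x away from the robot, y to its left (yaw within 0.15 rad), z up. Along its y: dark platform, top 40 mm above the bench, x -110 to +110, y -117 to +83 mm; white loading shelf at +y (see shelf_edge); console at -y (y -300 to -125 mm), its face rising away from the robot.
- shelf_edge (a point): middle of the edge of the white loading shelf, at shaker y +86 mm, on the shelf's top, 49 mm above the bench: a 9 mm step down to the platform. The shelf reaches from there to shaker y +350, x -120 to +190 mm. Axes as the shaker's. The seated plate ends 6 mm clear of this step; more than about 0.09 rad askew, a corner stays up on the shelf.
- pin (a point): centre of the foot of the brass pin, at platform level; axes as the shaker's. The pin is 30 mm across and 7.5 mm high, so its top is 1.5 mm below the shelf's top: the plate, held level with the shelf, slides over it, and let go there it falls 9 mm round the pin.
- wheel (a joint): handwheel angle in rad, growing clockwise as seen facing the sloping face: 0 = white pointer end straight up the slope, 3.665 = at the long red mark (7 o'clock). Starts at 0 to 0.7; stops at 0 and 4.4; stays where left; needs about 0.1 N m. Drives the yellow jaw 8 mm per rad out over the seated plate's edge without touching it (2 mm above); a plate that is not down blocks it.
- wheel_grip (a point): on the handwheel's axis, 40 mm out from the sloping face, inside its green grip bar (78 mm long, 14 thick, from 20 to 50 mm out from the face, on a black disc 90 mm across). Turns with the wheel: x along the bar to its white end, z outward along the axis, which leans 0.44 rad (25 deg) from vertical towards the shaker's -x. The axis meets the face 100 mm above the bench.
- jar: bystander: white jar with blue cap, 48 mm across, 60 mm high, standing on the far edge of the loading shelf. Origin: centre of the underside.
- tipbox: bystander: yellow tip box 60 x 110 x 45 mm on the bench in front of the console. Origin: centre of the underside.
- bottle_a: bystander: clear bottle with blue cap, 72 mm across, 160 mm high, on the bench behind the platform. Origin: centre of the underside.
- bottle_b: bystander: amber bottle with blue cap, 66 mm across, 140 mm high, on the bench behind the platform. Origin: centre of the underside.
- beaker: bystander: clear beaker 70 mm across, 90 mm high, on the bench left of the shaker. Origin: centre of the underside.
- mug: bystander: blue mug 80 mm across, 90 mm high, on the bench right of the shaker. Origin: centre of the underside.
Mind the look-alikes: they are no part of the job. Several things have the shape of the plate; the one meant has the colours described above.

How it is judged:
By the outcome, as a careful person would: the job done as asked, in the order asked, and still so for the second after the job is handed in, with the robot touching nothing.
It also fails if it takes over 67 s, if anything falls off the work surface, if the arm or the gripper's body presses on something with over 40 N, if the wrist force passes 120 N, or if a joint passes its speed limit or range.

## Working session

There is one attempt and no reset: what is moved stays moved. The work goes in short steps, Python scripts to look and compute and a tool call to move; the robot and the scene stay as the last step left them, time stands still between calls to the robot, and variables do not carry over. Pictures are saved under pics/ and viewed, and the job is handed in when it is done.

Besides the shell and the picture viewer there is one more tool, called after ">>>" by a JSON object that holds its "name" and its "arguments", one argument or row to a line. play_rows: Moves the arm, as the interface text tells. Its arguments: {"type":"object","properties":{"increments":{"type":"array","items":{"type":"object","properties":{"dx":{"type":"number"},"dy":{"type":"number"},"dz":{"type":"number"},"rx":{"type":"number"},"ry":{"type":"number"},"rz":{"type":"number"}}}},"fingers":{"type":"number"}},"required":["increments"]}

```bash
ls; mkdir -p pics; python3 - <<'E'
from cell import env, viewer
import cv2
for n in ["scene","top","wrist"]:
    c=viewer.read_camera(n)
    cv2.imwrite(f"pics/{n}0.png",c["image"][:,:,::-1])
    print(n,{k:v for k,v in c.items() if k!="image"})
print(env.state())
E
```

```text
pics
scene {'fx': 356.85548127316787, 'fy': 356.85548127316787, 'cx': 253.94120321792263, 'cy': 192.64896991542602, 'k1': -0.09910449272720374, 'rvec': array([ 0.73521783,  2.62749066, -1.09506137]), 'tvec': array([ 427.41896687, -126.66317975, 1524.62109753])}
top {'fx': 439.17228837834034, 'fy': 439.17228837834034, 'cx': 257.877004074401, 'cy': 199.0465824714612, 'k1': -0.025309264270264628, 'rvec': array([ 2.08253979, -2.14029106,  0.19225607]), 'tvec': array([  44.73303881,  527.50284104, 1668.47081921])}
wrist {'fx': 285.02244446064594, 'fy': 285.02244446064594, 'cx': 256.7158331687548, 'cy': 188.24573619620872, 'k1': -0.05888653739464218, 'rvec': array([-2.32762731,  1.74433575,  0.24567866]), 'tvec': array([-625.57388947,  -32.55637238,  390.02358143])}
{'t': 0.15, 'joints': array([-1.39262878e+00,  4.91380028e-01,  1.55929387e+00, -8.76096967e-06,
        1.09168568e+00, -1.05623296e-01]), 'qvel': array([-1.90209048e-03, -5.49609029e-05, -3.79742587e-03,  1.94404699e-04,
       -2.17907085e-04,  3.68273659e-04]), 'tau': array([ 1.48401225e-03, -6.12895989e+01, -2.58275646e+01,  6.92619570e-02,
        4.72951191e-02, -7.91768571e-05]), 'eef_pos': array([ 175.00151427, -599.97764929,  404.32681571]), 'tcp_rot': array([-3.14082918e+00, -7.31263371e-05,  2.83794856e-01]), 'ft_force': array([-0.35171874, -0.23632907,  0.0440148 ]), 'moment': array([-0.01691011, -0.04687399, -0.04575439]), 'opening': 0.9958450482784422}
```

View pics/scene0.png

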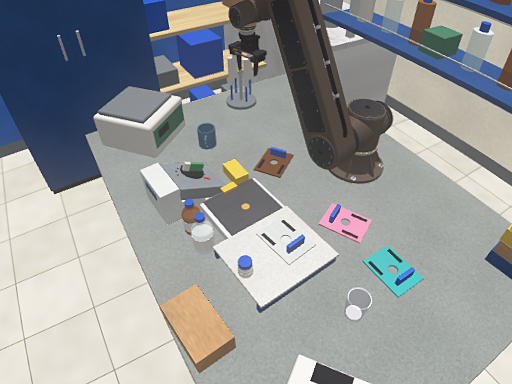

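View pics/top0.png

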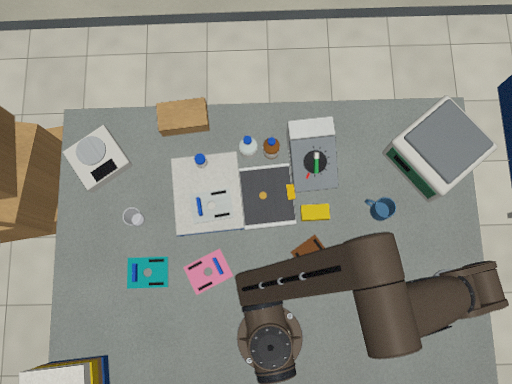

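View pics/wrist0.png

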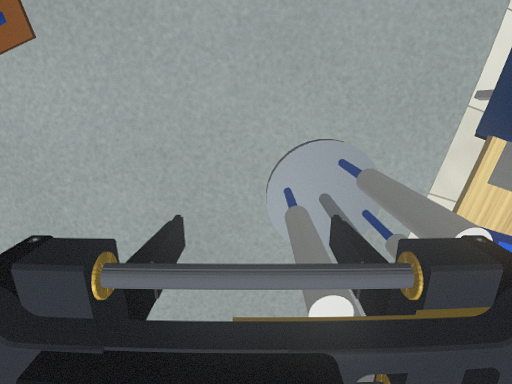

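The top view shows the shelf at about (207,193), with the grey plate and its blue bar at (199,206). The brass pin is at (263,195) and the wheel at (315,162), with tipbox, bottles and jar nearby. Next I'll zoom in and measure.

```bash
cat > h.py <<'E'
from cell import env, viewer
import cv2, numpy as np
from scipy.spatial.transform import Rotation as Ro
def cam(n):
    c=viewer.read_camera(n); c["R"]=Ro.from_rotvec(c["rvec"]).as_matrix(); c["o"]=-c["R"].T@c["tvec"]; return c
def ray(c,u,v):
    K=np.array([[c["fx"],0,c["cx"]],[0,c["fy"],c["cy"]],[0,0,1.]])
    p=cv2.undistortPoints(np.array([[[u,v]]],float),K,np.array([c["k1"],0,0,0,0.]))[0,0]
    return c["R"].T@np.array([p[0],p[1],1])
def onz(c,u,v,z):
    d=ray(c,u,v); return c["o"]+d*(z-c["o"][2])/d[2]
def proj(c,P):
    K=np.array([[c["fx"],0,c["cx"]],[0,c["fy"],c["cy"]],[0,0,1.]])
    return cv2.projectPoints(np.array(P,float).reshape(-1,1,3),c["rvec"],c["tvec"],K,np.array([c["k1"],0,0,0,0.]))[0][:,0]
def crop(c,x0,x1,y0,y1,s,name):
    im=cv2.resize(c["image"][y0:y1,x0:x1,::-1],None,fx=s,fy=s,interpolation=cv2.INTER_CUBIC); cv2.imwrite("pics/"+name,im)
def blobs(c,lo,hi,box,amin=5):
    hsv=cv2.cvtColor(np.ascontiguousarray(c["image"]),cv2.COLOR_RGB2HSV)
    m=cv2.inRange(hsv,np.array(lo),np.array(hi)); mm=np.zeros_like(m); x0,x1,y0,y1=box; mm[y0:y1,x0:x1]=m[y0:y1,x0:x1]
    n,l,st,ce=cv2.connectedComponentsWithStats(mm)
    out=[]
    for i in range(1,n):
        if st[i,4]>=amin:
            ys,xs=np.where(l==i); out.append((st[i,4],ce[i],cv2.minAreaRect(np.stack([xs,ys],1).astype(np.float32)),st[i,:4]))
    return out
E
python3 - <<'E'
from h import *
c=cam("top"); crop(c,165,345,110,240,4.4,"topz.png")
s=cam("scene"); crop(s,130,340,130,310,3.3,"scz.png")
for nm,lo,hi in [("blue",(105,120,60),(130,255,255)),("yellow",(20,150,120),(32,255,255)),("brass",(10,100,100),(22,255,255)),("green",(50,120,60),(80,255,255)),("red",(0,150,100),(8,255,255))]:
    print(nm)
    for b in blobs(c,lo,hi,(165,345,110,240)): print(b)
print(c["o"],s["o"])
E
```

```text
blue
(np.int32(53), array([246.9245283 , 139.49056604]), ((246.5, 139.5), (7.0, 7.0), 90.0), array([243, 136,   8,   8], dtype=int32))
(np.int32(46), array([271.08695652, 140.7826087 ]), ((271.0, 140.5), (7.0, 6.0), 90.0), array([268, 137,   7,   8], dtype=int32))
(np.int32(87), array([199.55172414, 158.47126437]), ((199.5, 158.5), (9.0, 9.0), 90.0), array([195, 154,  10,  10], dtype=int32))
(np.int32(62), array([198.98387097, 205.85483871]), ((198.94798278808594, 205.66184997558594), (17.41054916381836, 3.4973151683807373), 81.25383758544922), array([196, 197,   7,  18], dtype=int32))
yellow
(np.int32(117), array([290.28205128, 191.38461538]), ((290.3292541503906, 191.46343994140625), (15.129120826721191, 7.619776248931885), 83.6598129272461), array([286, 184,   9,  16], dtype=int32))
(np.int32(27), array([262.55555556, 195.40740741]), ((262.5, 195.5), (5.0, 5.0), 90.0), array([260, 193,   6,   6], dtype=int32))
(np.int32(441), array([314.77777778, 211.93650794]), ((314.8695373535156, 212.04205322265625), (15.765003204345703, 28.204055786132812), 86.18592071533203), array([301, 204,
[... 315 characters left out ...]
  15], dtype=int32))
(np.int32(49), array([262.42857143, 195.04081633]), ((262.5, 195.0), (6.0, 7.0), 90.0), array([259, 192,   8,   7], dtype=int32))
(np.int32(26), array([312.96153846, 237.61538462]), ((312.5, 237.0), (4.0, 9.0), 90.0), array([308, 235,  10,   5], dtype=int32))
green
(np.int32(67), array([316.04477612, 165.79104478]), ((316.0, 165.5), (13.0, 4.0), 90.0), array([314, 159,   5,  14], dtype=int32))
red
(np.int32(7), array([307.28571429, 175.28571429]), ((307.4000244140625, 175.20001220703125), (0.8944271206855774, 4.4721360206604), 26.56505012512207), array([306, 173,   3,   5], dtype=int32))
[ 192.64011681    9.61893897 1739.78516721] [966.4603239  783.60270172 987.48229025]
```

View pics/topz.png

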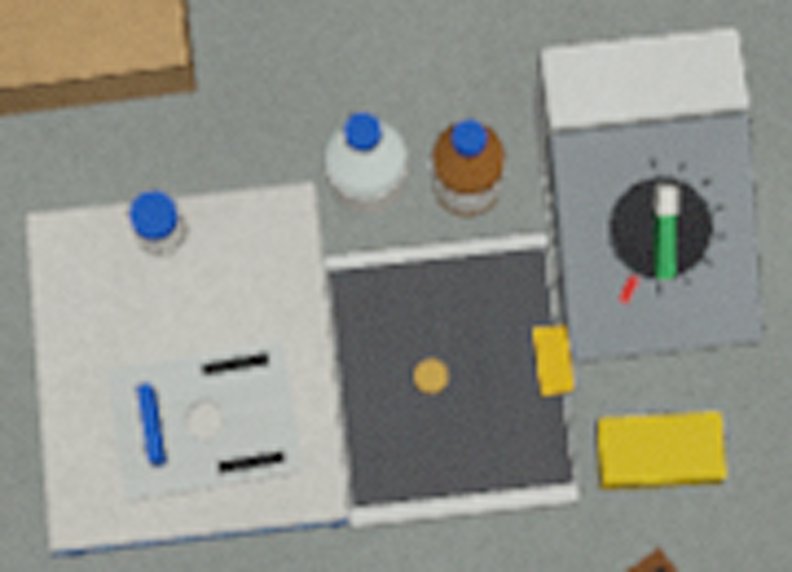

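View pics/scz.png

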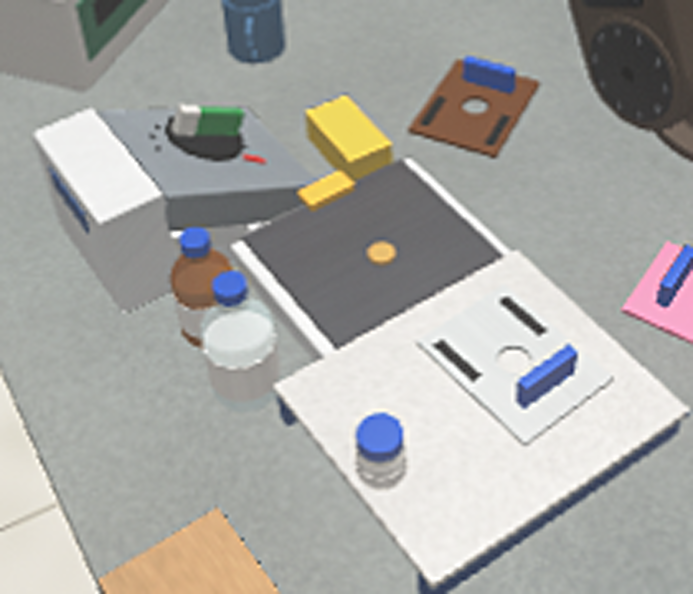

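```bash
python3 - <<'E'
from h import *
c=cam("top"); s=cam("scene")
T=lambda u,v:(165+(u+.5)/4.4-.5,110+(v+.5)/4.4-.5)
S=lambda u,v:(130+(u+.5)/3.3-.5,130+(v+.5)/3.3-.5)
print("pin top",onz(c,262.5,195.2,47.5), onz(s,*S(381,253),47.5))
A=[onz(c,*T(*p),49)for p in [(28,213),(317,184),(350,520),(52,552)]]
for a in A: print("shelf",a)
f=lambda a,b:np.arctan2((b-a)[1],(b-a)[0])
print("yaw from shelf x-edges",f(A[2],A[1]),f(A[3],A[0]),"y-edges",f(A[1],A[0])-np.pi/2,f(A[2],A[3])-np.pi/2)
P=[onz(c,*T(*p),40)for p in [(330,268),(548,250),(575,487),(357,505)]]
print("plat yaw",f(P[3],P[0]),f(P[2],P[1]),f(P[1],P[0])-np.pi/2,f(P[2],P[3])-np.pi/2); print(P)
# handle
print("bar centre",onz(c,198.98,205.85,89)); a=onz(c,*T(157,463),89);b=onz(c,*T(146,387),89); print("bar ends",a,b,f(a,b),np.linalg.norm(a-b))
a=onz(s,*S(519,393),89)
print("hole",onz(c,*T(205,420),55), "black bars yaw",[f(onz(c,*T(*p),55),onz(c,*T(*q),55))-np.pi/2 for p,q in [((268,359),(204,370)),((283,457),(219,467))]])
for b in blobs(s,(105,120,60),(130,255,255),(280,310,225,260)): print(b)
pl=[onz(c,*T(*p),55) for p in [(120,370),(290,350),(297,470),(130,495)]]; print(pl)
# scene: bar top corners
for p in [(517,382),(572,347),(578,352)]: print("scene bar",onz(s,*S(*p),89))
# wheel
print("wheel disc ctr",onz(c,*T(661,228),112),onz(c,*T(661,228),100))
for p in [(667,187),(667,277)]: print("grip end",onz(c,*T(*p),150))
for p in [(195,118)]: print(S(*p))
E
```

```text
pin top [544.37761551  11.76521502  47.5       ] [545.21066949  14.90743235  47.5       ]
shelf [707.39231543 375.20064766  49.        ]
shelf [726.6064737  110.54274587  49.        ]
shelf [417.09926242  86.4289302   49.        ]
shelf [395.9487669  349.85085044  49.        ]
yaw from shelf x-edges 0.07775328408413718 0.08121548013359214 y-edges 0.07247282916221653 0.08011945330845616
plat yaw 0.09226294453497318 0.0701048737011596 0.05488778260299565 0.05490784276020455
[array([649.4363832 , 100.52416289,  40.        ]), array([660.35042675, -98.11897229,  40.        ]), array([ 442.16918372, -113.43964781,   40.        ]), array([431.51729801,  80.36106146,  40.        ])]
bar centre [501.21266201 256.15178217  89.        ]
bar ends [466.17820649 251.10323397  89.        ] [533.73711798 260.73868504  89.        ] 0.14166753540996962 68.2425705689554
hole [509.29942929 213.29709986  55.        ] black bars yaw [np.float64(0.1448222176374918), np.float64(0.12874704595882158)]
(np.int32(71), array([295.30985915, 240.98591549]), ((295.1621398925781, 241.02700805664062), (3.719923973083496, 19.064613342285156), 54.462318420410156), array([287, 235,  18,  13], dtype=int32))
[array([556.95705356, 289.24843585,  55.        ]), array([570.7623161 , 136.82830809,  55.        ]), array([462.04550553, 132.10751139,  55.        ]), array([443.88072045, 279.98835294,  55.        ])]
scene bar [537.8795254  259.74713751  89.        ]
scene bar [468.45301684 253.11146479  89.        ]
scene bar [467.17756345 261.10507614  89.        ]
wheel disc ctr [ 657.42922835 -192.80202426  112.        ] [ 660.85564447 -194.29426759  100.        ]
grip end [ 682.78783028 -195.07555138  150.        ]
grip end [ 603.38693714 -190.94156669  150.        ]
(188.74242424242425, 165.4090909090909)
```

```bash
cat >> h.py <<'E'
def tool():
    s=env.state(); return Ro.from_euler("xyz",s["tcp_rot"]).as_matrix(), s["eef_pos"], s
def row(Rt,pt):
    "increment from present pose to target TCP pose"
    R,p,s=tool(); d=R.T@(pt-p); w=Ro.from_matrix(R.T@Rt).as_rotvec()/np.deg2rad(6)
    return np.round(d,1),np.round(w,2)
def down(yaw): return Ro.from_euler("xyz",[np.pi,0,yaw]).as_matrix()
E
python3 - <<'E'
from h import *
R,p,s=tool(); c=cam("wrist")
print("cam in tool",R.T@(c["o"]-p), "axes", R.T@c["R"].T)
for yaw in [.14,.14-np.pi+.0]:
    print(row(down(yaw),np.array([501.5,256,76+171+90])))
t=cam("top"); sc=cam("scene")
for b in blobs(sc,(105,120,60),(130,255,255),(170,270,190,280)): print(b[:2])
def tri(a,ua,b,ub):
    d1=ray(a,*ua);d2=ray(b,*ub);M=np.stack([d1,-d2],1);k=np.linalg.lstsq(M,b["o"]-a["o"],rcond=None)[0]
    P=a["o"]+k[0]*d1;Q=b["o"]+k[1]*d2;return (P+Q)/2,np.linalg.norm(P-Q)
T=lambda u,v:(165+(u+.5)/4.4-.5,110+(v+.5)/4.4-.5)
S=lambda u,v:(130+(u+.5)/3.3-.5,130+(v+.5)/3.3-.5)
print("bottle a,b cap",onz(t,246.9,139.5,160),onz(t,271.1,140.8,140),"jar",onz(t,199.5,158.5,60+49))
print("block corner",tri(t,T(555,128),sc,S(165,192)),tri(t,T(748,108),sc,S(107,110)))
print("white end top",tri(t,T(667,190),sc,S(185,108)))
print("bar near end",tri(t,T(667,277),sc,S(242,108)))
print("disc ctr",tri(t,T(661,228),sc,S(204,135)))
E
```

```text
cam in tool [76.46415109  0.8365497  20.72496753] axes [[ 6.47243065e-04 -9.61322150e-01 -2.75425680e-01]
 [ 9.99999736e-01  5.30832980e-04  4.97199071e-04]
 [-3.31763446e-04 -2.75425929e-01  9.61322239e-01]]
(array([ 553.1, -730.3,   67.7]), array([-0.  ,  0.  ,  1.37]))
(array([ 553.1, -730.3,   67.7]), array([ -0.  ,  -0.  , -28.63]))
(np.int32(62), array([188.56451613, 202.77419355]))
(np.int32(76), array([199.10526316, 216.71052632]))
(np.int32(132), array([244.70454545, 260.98484848]))
bottle a,b cap [737.28164775  64.50415022 160.        ] [736.05974985 -27.02087252 140.        ] jar [683.69681559 251.29816526 109.        ]
block corner (array([ 738.29075386, -100.43573378,  143.39832868]), np.float64(5.804429794421325)) (array([ 746.4978638 , -265.39170943,  142.02405126]), np.float64(17.064200349809607))
white end top (array([ 673.45429235, -191.64309435,  163.18080124]), np.float64(5.8308078442595965))
bar near end (array([ 606.41574364, -192.18029781,  132.75694616]), np.float64(3.2817902411726965))
disc ctr (array([ 655.51552719, -191.76445491,  114.98272905]), np.float64(2.397006135186018))
```

>>> {"name": "play_rows", "arguments": {
  "increments": [
    {"dx": 280,"dy": -160,"dz": 0},
    {"dx": 280,"dy": -160,"dz": 0},
    {"dx": 280,"dy": -160,"dz": 0},
    {"dx": 280,"dy": -160,"dz": 0},
    {"dx": 280,"dy": -160,"dz": 0},
    {"dx": 280,"dy": -160,"dz": 0},
    {"dx": 280,"dy": -160,"dz": 0},
    {"dx": 280,"dy": -160,"dz": 0}
  ],
  "fingers": 1
}}

```text
invalid input
```

>>> {"name": "play_rows", "arguments": {
  "increments": [
    {"dx": 280,"dy": -160,"dz": 0,"rx": 0,"ry": 0,"rz": 0},
    {"dx": 280,"dy": -160,"dz": 0,"rx": 0,"ry": 0,"rz": 0},
    {"dx": 280,"dy": -160,"dz": 0,"rx": 0,"ry": 0,"rz": 0},
    {"dx": 280,"dy": -160,"dz": 0,"rx": 0,"ry": 0,"rz": 0},
    {"dx": 280,"dy": -160,"dz": 0,"rx": 0,"ry": 0,"rz": 0},
    {"dx": 280,"dy": -160,"dz": 0,"rx": 0,"ry": 0,"rz": 0},
    {"dx": 280,"dy": -160,"dz": 0,"rx": 0,"ry": 0,"rz": 0},
    {"dx": 280,"dy": -160,"dz": 0,"rx": 0,"ry": 0,"rz": 0}
  ]
}}

```text
t: 1.17
eef_pos: [400.6, -365.6, 405.0]
tcp_rot: [3.141, -0.0, 0.285]
ft_force: [0.7, -0.9, 0.2]
opening: 1.002
```

>>> {"name": "play_rows", "arguments": {
  "increments": [
    {"dx": 258,"dy": -170},
    {"dx": 258,"dy": -170},
    {"dx": 258,"dy": -170},
    {"dx": 258,"dy": -170},
    {"dx": 258,"dy": -170},
    {"dx": 258,"dy": -170},
    {"dx": 258,"dy": -170},
    {"dx": 258,"dy": -170}
  ]
}}

```text
invalid input
```

```bash
python3 - <<'E'
from h import *
print(row(down(.14),np.array([501.5,256,340])),env.state()["joints"])
E
```

```text
(array([ 271.4, -568.3,   65. ]), array([ 0.  , -0.  ,  1.38])) [-8.61637758e-01  3.73485547e-01  1.76181780e+00  3.27652749e-04
  1.00595201e+00  4.24376965e-01]
```

>>> {"name": "play_rows", "arguments": {
  "increments": [
    {"dx": 271,"dy": -568,"dz": 60,"rx": 0,"ry": 0,"rz": 1.4},
    {"dx": 271,"dy": -568,"dz": 60,"rx": 0,"ry": 0,"rz": 1.4},
    {"dx": 271,"dy": -568,"dz": 60,"rx": 0,"ry": 0,"rz": 1.4},
    {"dx": 271,"dy": -568,"dz": 60,"rx": 0,"ry": 0,"rz": 1.4},
    {"dx": 271,"dy": -568,"dz": 60,"rx": 0,"ry": 0,"rz": 1.4},
    {"dx": 271,"dy": -568,"dz": 60,"rx": 0,"ry": 0,"rz": 1.4},
    {"dx": 271,"dy": -568,"dz": 60,"rx": 0,"ry": 0,"rz": 1.4},
    {"dx": 271,"dy": -568,"dz": 60,"rx": 0,"ry": 0,"rz": 1.4}
  ],
  "fingers": 1.0
}}

```text
t: 1.83
eef_pos: [452.4, -39.2, 373.5]
tcp_rot: [3.141, -0.001, 0.138]
ft_force: [1.0, -0.5, 0.9]
opening: 0.997
```

```bash
python3 - <<'E'
from h import *
print(row(down(.14),np.array([501.5,256,340])),env.state()["joints"])
E
```

```text
(array([  89.1, -285.7,   33.5]), array([ 0.  , -0.01, -0.02])) [-2.32062798e-01  2.91533238e-01  1.99938813e+00  4.70506281e-05
  8.49529389e-01  1.20090013e+00]
```

>>> {"name": "play_rows", "arguments": {
  "increments": [
    {"dx": 89,"dy": -286,"dz": 33,"rx": 0,"ry": 0,"rz": 0},
    {"dx": 89,"dy": -286,"dz": 33,"rx": 0,"ry": 0,"rz": 0},
    {"dx": 89,"dy": -286,"dz": 33,"rx": 0,"ry": 0,"rz": 0},
    {"dx": 89,"dy": -286,"dz": 33,"rx": 0,"ry": 0,"rz": 0},
    {"dx": 89,"dy": -286,"dz": 33,"rx": 0,"ry": 0,"rz": 0},
    {"dx": 89,"dy": -286,"dz": 33,"rx": 0,"ry": 0,"rz": 0},
    {"dx": 89,"dy": -286,"dz": 33,"rx": 0,"ry": 0,"rz": 0},
    {"dx": 89,"dy": -286,"dz": 33,"rx": 0,"ry": 0,"rz": 0}
  ],
  "fingers": 1.0
}}

```text
t: 2.5
eef_pos: [501.4, 260.8, 339.9]
tcp_rot: [-3.141, -0.002, 0.141]
ft_force: [-0.2, -0.1, -0.6]
opening: 1.003
```

```bash
python3 - <<'E'
from h import *
print(env.state()["joints"],env.state()["eef_pos"])
c=cam("wrist"); cv2.imwrite("pics/w1.png",c["image"][:,:,::-1])
R,p,s=tool()
for b in blobs(c,(105,120,60),(130,255,255),(0,512,0,384),30): print(b, onz(c,*b[1],89))
E
```

```text
[ 3.62797760e-01  4.81667754e-01  1.77973392e+00 -5.29271770e-05
  8.78347818e-01  1.79291127e+00] [501.43283455 260.82877799 339.93741448]
(np.int32(1149), array([261.03742385, 199.4229765 ]), ((261.5, 199.5), (77.0, 15.0), 90.0), array([254, 161,  16,  78], dtype=int32)) [503.31085077 256.32748091  89.        ]
```

View pics/w1.png

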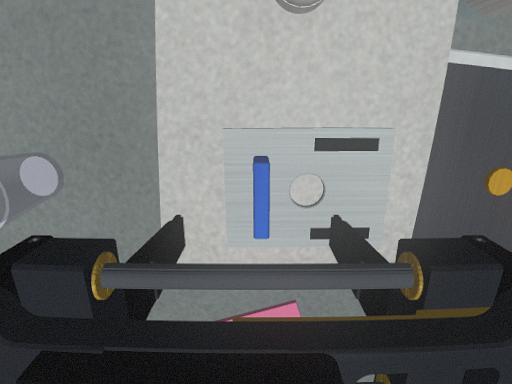

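The bar lies vertically in the wrist image at (261,199), so its yaw matches the tool. The hole is at (307,190) and the pin at (500,182). I'll refine from this view.

```bash
python3 - <<'E'
from h import *
c=cam("wrist"); g=cv2.cvtColor(c["image"],cv2.COLOR_RGB2GRAY)
f=lambda a,b:np.arctan2((b-a)[1],(b-a)[0])
for nm,z,pts in [("bar top L",89,[(254,238),(254,162)]),("bar R",89,[(269,238),(268,162)]),("plate left",55,[(225,245),(224,130)]),("plate far edge",55,[(392,128),(224,128)]),("shelf edge",49,[(418,215),(450,50)]),("blackbar",55,[(378,145),(316,145)])]:
    a,b=[onz(c,*p,z) for p in pts]; print(nm,a,b,f(a,b),f(a,b)-np.pi/2)
print("hole",onz(c,307,190,55))
for b in blobs(c,(10,100,100),(25,255,255),(470,512,150,220),20): print(b,onz(c,*b[1],47.5))
print(row(down(.14),np.array([502,256.5,248.5])))
E
```

```text
bar top L [466.79330043 256.78376433  89.        ] [534.26964855 266.25154888  89.        ] 0.139402558562614 -1.4313937682322826
bar R [468.66758381 243.63696012  89.        ] [535.89376312 254.90736303  89.        ] 0.16610432562133784 -1.4046920011735586
plate left [438.39630475 283.12656522  55.        ] [553.40863282 296.92394904  55.        ] 0.11939382171127896 -1.4514025050836177
plate far edge [577.80831401 144.06019672  55.        ] [555.19843263 297.12777014  55.        ] 1.7174476437043495 0.146651316909453
shelf edge [496.31082945  90.08331593  49.        ] [654.11795127 105.14287042  49.        ] 0.09514201359142761 -1.475654313203469
blackbar [560.53487361 153.23254308  55.        ] [551.93107271 211.00023494  55.        ] 1.7186474214227112 0.14785109462781465
hole [508.01315176 211.11990998  55.        ]
(np.int32(544), array([499.79595588, 181.44669118]), ((499.0, 181.5), (27.0, 24.0), 90.0), array([487, 168,  25,  28], dtype=int32)) [543.52539616  11.70181732  47.5       ]
(array([ 0.5,  1.9, 91.4]), array([ 0.  , -0.01,  0.01]))
```

>>> {"name": "play_rows", "arguments": {
  "increments": [
    {"dx": 0,"dy": 2.5,"dz": 40,"rx": 0,"ry": 0,"rz": 0},
    {"dx": 0,"dy": 2.5,"dz": 75,"rx": 0,"ry": 0,"rz": 0},
    {"dx": 0,"dy": 2.5,"dz": 91,"rx": 0,"ry": 0,"rz": 0},
    {"dx": 0,"dy": 2.5,"dz": 91,"rx": 0,"ry": 0,"rz": 0},
    {"dx": 0,"dy": 2.5,"dz": 91,"rx": 0,"ry": 0,"rz": 0},
    {"dx": 0,"dy": 2.5,"dz": 91,"rx": 0,"ry": 0,"rz": 0}
  ],
  "fingers": 1.0
}}

```text
t: 3.1
eef_pos: [502.0, 255.2, 250.3]
tcp_rot: [3.141, -0.002, 0.14]
ft_force: [-0.1, -0.1, 0.2]
opening: 0.996
```

>>> {"name": "play_rows", "arguments": {
  "increments": [
    {"dx": 0,"dy": 0,"dz": 0,"rx": 0,"ry": 0,"rz": 0},
    {"dx": 0,"dy": 0,"dz": 0,"rx": 0,"ry": 0,"rz": 0},
    {"dx": 0,"dy": 0,"dz": 0,"rx": 0,"ry": 0,"rz": 0},
    {"dx": 0,"dy": 0,"dz": 0,"rx": 0,"ry": 0,"rz": 0},
    {"dx": 0,"dy": 0,"dz": 0,"rx": 0,"ry": 0,"rz": 0},
    {"dx": 0,"dy": 0,"dz": 0,"rx": 0,"ry": 0,"rz": 0},
    {"dx": 0,"dy": 0,"dz": 0,"rx": 0,"ry": 0,"rz": 0},
    {"dx": 0,"dy": 0,"dz": 0,"rx": 0,"ry": 0,"rz": 0}
  ],
  "fingers": 0.0
}}

```text
t: 3.77
eef_pos: [502.0, 255.3, 250.3]
tcp_rot: [3.141, -0.002, 0.14]
ft_force: [-0.5, -0.4, -0.0]
opening: 0.495
```

```bash
python3 - <<'E'
from h import *
print(env.state())
c=cam("wrist"); cv2.imwrite("pics/w2.png",c["image"][:,:,::-1])
E
```

```text
{'t': 3.7667, 'joints': array([ 3.53240770e-01,  6.06368116e-01,  1.85587923e+00, -9.82790255e-04,
        6.77281747e-01,  1.78441637e+00]), 'qvel': array([ 3.48717178e-04,  1.27675548e-03,  1.55509163e-03, -6.37802383e-05,
        2.23626611e-05, -4.49016031e-04]), 'tau': array([-2.09091036e-04, -5.98400617e+01, -1.69685501e+01,  9.96086164e-03,
       -9.29945335e-02, -7.70108704e-05]), 'eef_pos': array([501.96043359, 255.25852772, 250.29081433]), 'tcp_rot': array([ 3.14142664e+00, -2.14732606e-03,  1.40386139e-01]), 'ft_force': array([-0.51630234, -0.4056161 , -0.01734141]), 'moment': array([0.02090031, 0.06097784, 0.00343474]), 'opening': 0.49546625756068047}
```

View pics/w2.png

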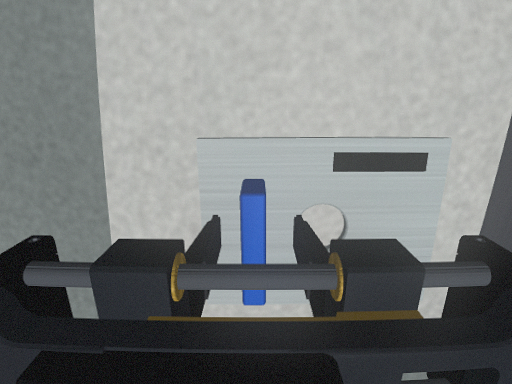

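Still closing, with fingers either side of the bar at (253,240). I'll let them finish.

>>> {"name": "play_rows", "arguments": {
  "increments": [
    {"dx": 0,"dy": 0,"dz": 0,"rx": 0,"ry": 0,"rz": 0},
    {"dx": 0,"dy": 0,"dz": 0,"rx": 0,"ry": 0,"rz": 0},
    {"dx": 0,"dy": 0,"dz": 0,"rx": 0,"ry": 0,"rz": 0},
    {"dx": 0,"dy": 0,"dz": 0,"rx": 0,"ry": 0,"rz": 0},
    {"dx": 0,"dy": 0,"dz": 0,"rx": 0,"ry": 0,"rz": 0},
    {"dx": 0,"dy": 0,"dz": 0,"rx": 0,"ry": 0,"rz": 0},
    {"dx": 0,"dy": 0,"dz": 0,"rx": 0,"ry": 0,"rz": 0},
    {"dx": 0,"dy": 0,"dz": 0,"rx": 0,"ry": 0,"rz": 0}
  ],
  "fingers": 0.0
}}

```text
t: 4.48
eef_pos: [502.0, 255.3, 250.3]
tcp_rot: [3.141, -0.002, 0.14]
ft_force: [-0.2, 1.3, -1.3]
opening: 0.144
```

```bash
python3 - <<'E'
from h import *
print(env.state())
c=cam("wrist"); cv2.imwrite("pics/w3.png",c["image"][:,:,::-1])
E
```

```text
{'t': 4.4833, 'joints': array([ 3.53224942e-01,  6.06455666e-01,  1.85580402e+00, -9.09252431e-04,
        6.77202192e-01,  1.78440926e+00]), 'qvel': array([-2.85104404e-03, -2.71493873e-04,  3.16953968e-04,  2.91575245e-05,
        9.53527578e-04,  3.20144875e-05]), 'tau': array([-6.04762081e-01, -6.02648520e+01, -1.67984211e+01, -1.30504877e-01,
        6.70177024e-02,  4.64441744e-02]), 'eef_pos': array([502.00391577, 255.26914524, 250.25877148]), 'tcp_rot': array([ 3.14148604e+00, -2.20324998e-03,  1.40320126e-01]), 'ft_force': array([-0.20228765,  1.2660039 , -1.28509789]), 'moment': array([ 2.32695550e-01, -1.06380759e-04,  1.04176573e-02]), 'opening': 0.14431257633201927}
```

View pics/w3.png

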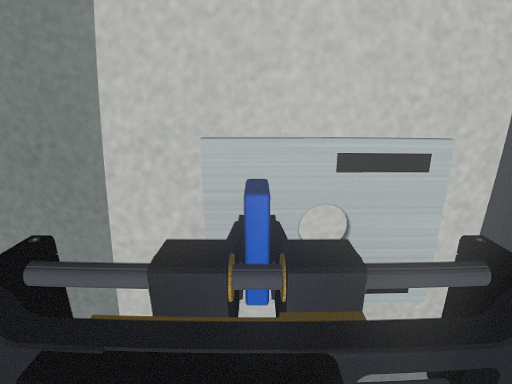

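```bash
python3 - <<'E'
from h import *
c=cam("wrist"); R,p,s=tool()
g=c["image"].astype(int)
crop(c,190,470,120,320,2.8,"w3z.png")
h=onz(c,323.5,224.5,55); print("hole",h,"in tool",R.T@(h-p))
f=lambda a,b:np.arctan2((b-a)[1],(b-a)[0])
a,b=onz(c,452,138,55),onz(c,202,138,55); print("far edge yaw",f(a,b)-np.pi/2,a,b)
a,b=onz(c,431,154,55),onz(c,338,153,55); print("far edge yaw",f(a,b)-np.pi/2,a,b)
E
```

```text
hole [510.35400045 210.53990319  55.        ] in tool [  1.60993475  45.42150816 195.27109222]
far edge yaw 0.1464490960414626 [578.4110034  141.59269577  55.        ] [555.72039124 295.42199623  55.        ]
far edge yaw 0.13717845730024014 [566.57875388 152.25451273  55.        ] [558.42357727 211.33053657  55.        ]
```

View pics/w3z.png

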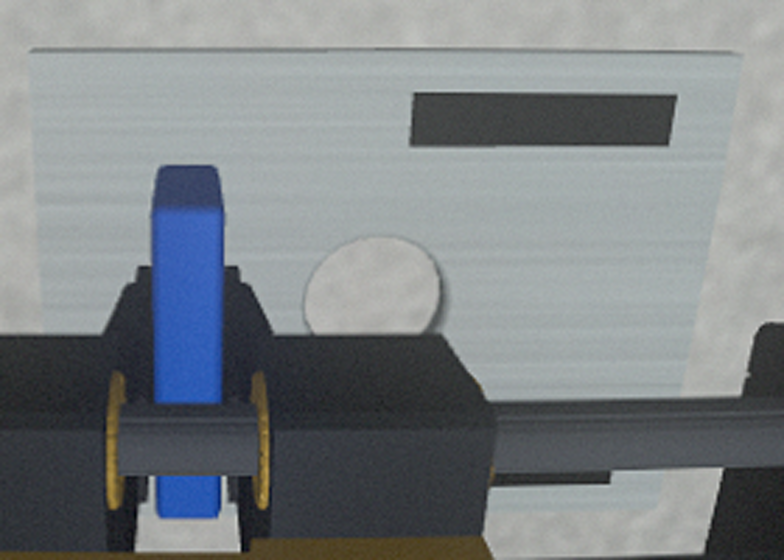

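```bash
python3 - <<'E'
from h import *
c=cam("wrist"); R,p,s=tool()
t=lambda u,v:R.T@(onz(c,190+(u+.5)/2.8-.5,120+(v+.5)/2.8-.5,55)-p)
print("hole far rim",t(372,236),"left",t(303,296),"right",t(441,290))
print("far edge",t(100,49),t(372,50),t(720,52)); print("left edge",t(30,49),t(43,330),"right edge",t(742,53),t(682,395))
E
```

```text
hole far rim [ 15.98447172  43.81891194 195.29531276] left [  0.97828053  28.38666603 195.2604443 ] right [  2.40952853  61.2346619  195.26772664]
far edge [ 58.82439572 -17.99824122 195.38150465] [ 58.72393794  41.15088777 195.38874325] [ 59.1129743  119.80135803 195.39951498]
left edge [ 58.86384531 -33.24309112 195.37966875] [ -7.91333292 -33.67568437 195.23311045] right edge [ 58.97458642 125.05688781 195.39987412] [-26.7369283  126.12999466 195.21196528]
```

```bash
cat >> h.py <<'E'
HT=np.array([-1.0,45.2,0])
def tcp_for(hole,yaw,z):
    q=np.array([hole[0],hole[1],0])-down(yaw)@HT; q[2]=z; return q
E
python3 - <<'E'
from h import *
y=.078; n=np.array([-np.sin(y),np.cos(y)])
t=tcp_for(np.array([544,12])+105*n,y,250.3); print(t,row(down(y),t))
E
```

```text
[533.29323555 161.82124414 250.3       ] (array([17.9, 96.9,  0. ]), array([ 0.  , -0.02,  0.59]))
```

>>> {"name": "play_rows", "arguments": {
  "increments": [
    {"dx": 3,"dy": 15,"dz": 0,"rx": 0,"ry": 0,"rz": 0.1},
    {"dx": 6,"dy": 33,"dz": 0,"rx": 0,"ry": 0,"rz": 0.2},
    {"dx": 9,"dy": 51,"dz": 0,"rx": 0,"ry": 0,"rz": 0.3},
    {"dx": 12,"dy": 68,"dz": 0,"rx": 0,"ry": 0,"rz": 0.4},
    {"dx": 15,"dy": 84,"dz": 0,"rx": 0,"ry": 0,"rz": 0.5},
    {"dx": 18,"dy": 97,"dz": 0,"rx": 0,"ry": 0,"rz": 0.6},
    {"dx": 18,"dy": 97,"dz": 0,"rx": 0,"ry": 0,"rz": 0.6},
    {"dx": 18,"dy": 97,"dz": 0,"rx": 0,"ry": 0,"rz": 0.6}
  ],
  "fingers": 0.0
}}

```text
t: 5.3
eef_pos: [533.6, 161.2, 250.3]
tcp_rot: [3.141, -0.002, 0.076]
ft_force: [-0.5, -1.9, -1.1]
opening: 0.147
```

```bash
python3 - <<'E'
from h import *
print(env.state())
c=cam("wrist"); cv2.imwrite("pics/w4.png",cv2.resize(c["image"][:,:,::-1],None,fx=1.56,fy=1.56))
c=cam("top"); crop(c,165,345,110,240,4.4,"top4.png")
E
```

```text
{'t': 5.3, 'joints': array([ 1.74936433e-01,  6.00641748e-01,  1.87029159e+00, -5.54240704e-04,
        6.68596517e-01,  1.66982404e+00]), 'qvel': array([ 0.02414368, -0.00130011,  0.00432716,  0.0020421 , -0.00037242,
        0.00178877]), 'tau': array([-6.21100087e-01, -5.97687900e+01, -1.70079499e+01,  1.51375048e-01,
       -3.69835761e-02, -6.43982110e-02]), 'eef_pos': array([533.57192812, 161.19799074, 250.25926126]), 'tcp_rot': array([ 3.14145381e+00, -2.08667093e-03,  7.63434166e-02]), 'ft_force': array([-0.53356819, -1.90238638, -1.12432418]), 'moment': array([-0.15156162, -0.03671233, -0.01081255]), 'opening': 0.14685558557485423}
```

View pics/w4.png

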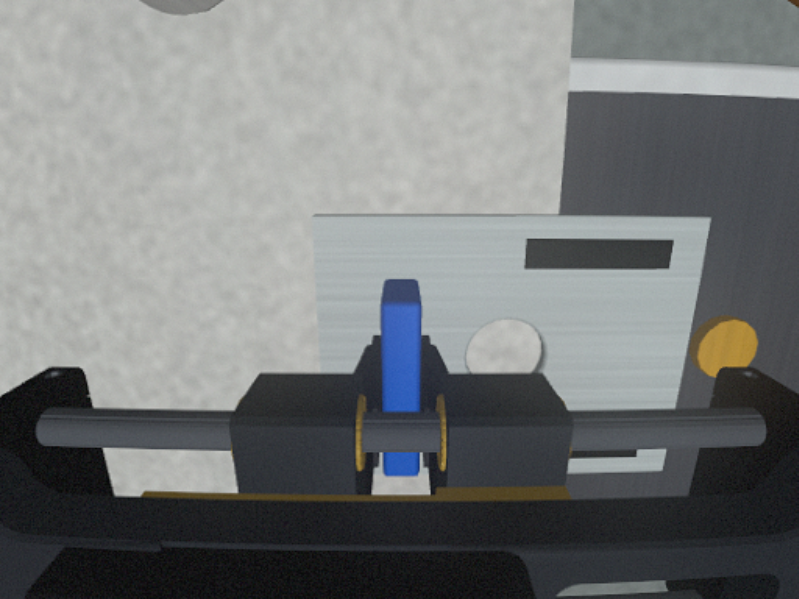

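The pin is visible at (727,348) in the enlarged image, with the hole at (504,350) and the shelf edge at about (565,150). The plate looks square to the rail. Refining numbers:

```bash
python3 - <<'E'
from h import *
c=cam("wrist"); R,p,s=tool()
crop(c,300,512,30,250,2.7,"w4z.png"); print(p,s["tcp_rot"])
U=lambda u,v:((u+.5)/1.56-.5,(v+.5)/1.56-.5)
for b in blobs(c,(10,100,100),(25,255,255),(440,512,190,250),20):
    print(b); w=onz(c,*b[2][0],47.5); print("pin",w,R.T@(w-p))
f=lambda a,b:np.arctan2((b-a)[1],(b-a)[0])
# shelf edge: column of brightness jump on rows 70..130
im=c["image"].astype(int).sum(2); pts=[]
for v in range(70,132,3):
    r=im[v,340:400]; k=np.argmin(np.diff(r)); pts.append(onz(c,340+k+.5,v,49)[:2])
pts=np.array(pts); k=np.polyfit(pts[:,0],pts[:,1],1); print("shelf edge yaw",np.arctan(k[0]),"y at",pts[0],pts[-1])
pts=[]
for u in range(370,505,5):
    r=im[45:75,u]; q=np.argmin(np.diff(r)); pts.append(onz(c,u,45+q+.5,46)[:2])
pts=np.array(pts); k=np.polyfit(pts[:,1],pts[:,0],1); print("rail yaw",-np.arctan(k[0]))
pts=[]
for u in range(205,450,5):
    r=im[130:145,u]; q=np.argmax(abs(np.diff(r))); pts.append(onz(c,u,130+q+.5,55)[:2])
pts=np.array(pts); k=np.polyfit(pts[:,1],pts[:,0],1); print("plate far edge yaw",-np.arctan(k[0]))
E
```

```text
[533.16758628 162.22763249 250.26695762] [ 3.14152951e+00 -1.96336109e-03  7.82333249e-02]
(np.int32(1035), array([466.65603865, 221.69951691]), ((466.75006103515625, 223.25003051757812), (33.941123962402344, 41.719295501708984), 45.0), array([446, 204,  41,  38], dtype=int32))
pin [543.99357353  11.09449728  47.5       ] [ -1.4168187  151.50415415 202.77413435]
shelf edge yaw 0.08547650403340737 y at [637.17792166 104.16451351] [601.63283238 101.37549317]
rail yaw 0.08104652911468486
plate far edge yaw 0.07404106159407588
```

View pics/w4z.png

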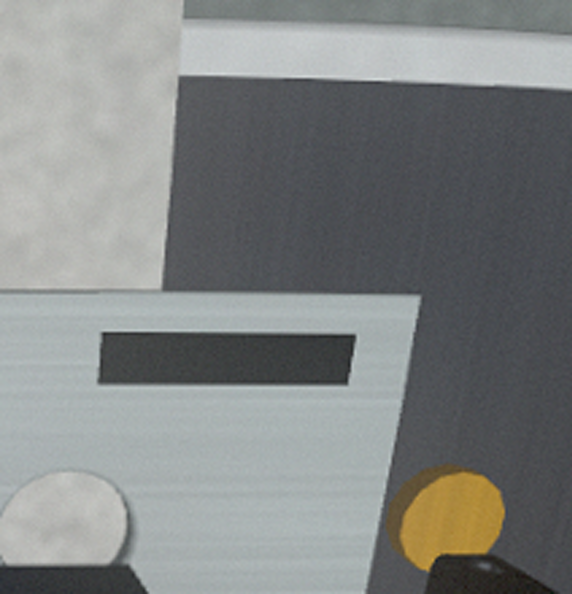

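```bash
python3 - <<'E'
from h import *
c=cam("wrist"); R,p,s=tool()
t=lambda u,v,z:R.T@(onz(c,300+(u+.5)/2.7-.5,30+(v+.5)/2.7-.5,z)-p)
print("pin ctr",t(452,521,47.5),"far",t(458,470,47.5),"l",t(399,523,47.5),"r",t(505,515,47.5))
print("hole far",t(70,470,55),"right",t(129,520,55),"left",t(-2,520,55)); print("plate far edge",t(100,291,55),t(418,296,55),"right edge",t(419,297,55),t(369,590,55))
E
```

```text
pin ctr [ -0.94514903 151.54671836 202.75856553] far [ 13.31266613 150.1114899  202.78605055] l [ -1.34027824 136.68325698 202.75711773] r [  0.58036681 166.46941343 202.76220036]
hole far [ 16.23635447  45.98975755 195.28689265] right [  3.21527663  61.52749387 195.26244668] left [  3.32008283  29.15637391 195.26115893]
plate far edge [ 58.93334398  50.04240444 195.36958477] [ 58.62760814 125.18329099 195.37245326] right edge [ 58.40075537 125.47194932 195.37202819] [-16.77659297 126.67249262 195.22681448]
```

>>> {"name": "play_rows", "arguments": {
  "increments": [
    {"dx": 0,"dy": 10,"dz": 0,"rx": 0,"ry": 0,"rz": 0},
    {"dx": -0.1,"dy": 26,"dz": 0,"rx": 0,"ry": 0,"rz": 0},
    {"dx": -0.2,"dy": 42,"dz": 0,"rx": 0,"ry": 0,"rz": -0.03},
    {"dx": -0.3,"dy": 58,"dz": 0,"rx": 0,"ry": 0,"rz": -0.06},
    {"dx": -0.3,"dy": 72,"dz": 0,"rx": 0,"ry": 0,"rz": -0.06},
    {"dx": -0.3,"dy": 84,"dz": 0,"rx": 0,"ry": 0,"rz": -0.06},
    {"dx": -0.3,"dy": 90,"dz": 0,"rx": 0,"ry": 0,"rz": -0.06},
    {"dx": -0.3,"dy": 90,"dz": 0,"rx": 0,"ry": 0,"rz": -0.06}
  ],
  "fingers": 0.0
}}

```text
t: 6.17
eef_pos: [540.0, 71.5, 250.2]
tcp_rot: [3.142, -0.002, 0.083]
ft_force: [-0.7, -0.3, -1.3]
opening: 0.144
```

```bash
python3 - <<'E'
from h import *
c=cam("wrist"); cv2.imwrite("pics/w5.png",cv2.resize(c["image"][:,:,::-1],None,fx=1.56,fy=1.56))
R,p,s=tool(); print(s)
# target computed from staging measurement
R0=down(.0782); p0=np.array([533.17,162.23,250.27]); tgt=p0+R0@np.array([-.35,106.2,0]); print(row(down(.0842),tgt),R.T@(tgt-p))
E
```

```text
{'t': 6.2167, 'joints': array([1.16008694e-02, 5.88076683e-01, 1.90183500e+00, 1.46775583e-04,
       6.49823821e-01, 1.49847244e+00]), 'qvel': array([ 0.02054589,  0.00063153, -0.00177578,  0.00059721,  0.00083996,
        0.00953943]), 'tau': array([-8.20978191e-01, -5.90771055e+01, -1.66664976e+01, -3.86302290e-02,
       -6.48733531e-02, -1.67676830e-01]), 'eef_pos': array([539.89908973,  72.17527629, 250.24409853]), 'tcp_rot': array([ 3.14154724e+00, -1.85872481e-03,  8.38080182e-02]), 'ft_force': array([ 0.49145743, -0.53616715, -1.57740285]), 'moment': array([ 0.0807672 , -0.03035971, -0.06105231]), 'opening': 0.14443495152608807}
(array([-0.1, 15.9, -0. ]), array([ 0.  , -0.02, -0.  ])) [-0.11251037 15.89443034 -0.0253889 ]
```

View pics/w5.png

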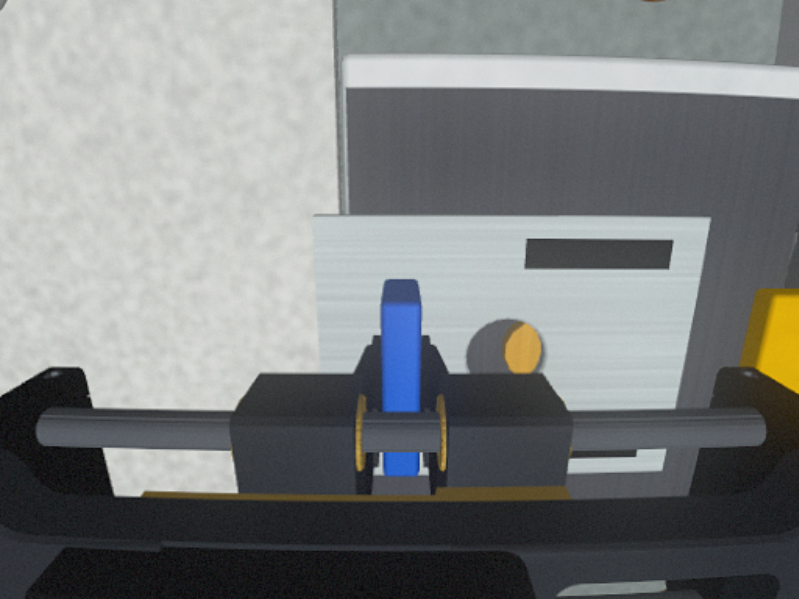

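The pin shows in the hole's right half (523,348), on course. 15.9 mm to go.

>>> {"name": "play_rows", "arguments": {
  "increments": [
    {"dx": 0,"dy": 6,"dz": 0,"rx": 0,"ry": 0,"rz": 0},
    {"dx": -0.1,"dy": 12,"dz": 0,"rx": 0,"ry": 0,"rz": 0},
    {"dx": -0.1,"dy": 15.9,"dz": 0,"rx": 0,"ry": 0,"rz": 0},
    {"dx": -0.1,"dy": 15.9,"dz": 0,"rx": 0,"ry": 0,"rz": 0},
    {"dx": -0.1,"dy": 15.9,"dz": 0,"rx": 0,"ry": 0,"rz": 0}
  ],
  "fingers": 0.0
}}

```text
t: 6.63
eef_pos: [541.1, 56.2, 250.2]
tcp_rot: [3.142, -0.002, 0.083]
ft_force: [0.3, 0.4, -3.2]
opening: 0.148
```

```bash
python3 - <<'E'
from h import *
c=cam("wrist"); crop(c,180,480,120,340,2.6,"w6.png")
R,p,s=tool(); print(p,s["tcp_rot"],s["ft_force"])
R0=down(.0782); p0=np.array([533.17,162.23,250.27]); tgt=p0+R0@np.array([-.35,106.2,0]); print(row(down(.0842),tgt))
E
```

```text
[541.09493756  56.35927853 250.18005441] [ 3.14158993e+00 -1.67393275e-03  8.36565080e-02] [-0.78761229 -0.10876149 -3.33447227]
(array([ 0. ,  0. , -0.1]), array([ 0.  , -0.02, -0.01]))
```

View pics/w6.png

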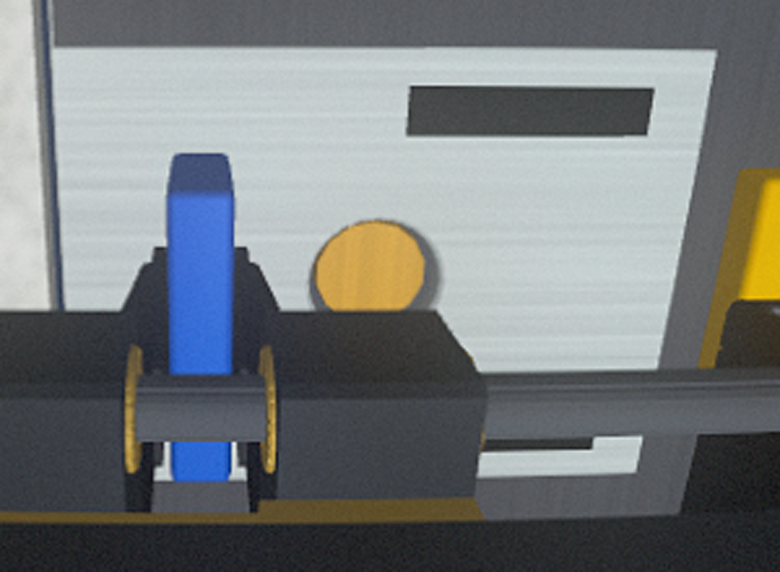

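```bash
python3 - <<'E'
from h import *
c=cam("wrist"); R,p,s=tool()
t=lambda u,v,z:(R.T@(onz(c,180+(u+.5)/2.6-.5,120+(v+.5)/2.6-.5,z)-p))[:2]
print("pin far",t(372,221,47.5),"l",t(316,272,47.5),"r",t(425,270,47.5))
print("hole far",t(376,218,55),"l",t(309,272,55),"r",t(440,270,55))
E
```

```text
pin far [12.95929481 46.01321334] l [-1.35577372 32.00904624] r [-0.87856555 61.16744229]
hole far [16.37411401 45.11953161] l [ 1.8619695  28.95134126] r [ 2.29762918 62.57924167]
```

>>> {"name": "play_rows", "arguments": {
  "increments": [
    {"dx": -0.8,"dy": 0.6,"dz": 0,"rx": 0,"ry": 0,"rz": 0},
    {"dx": -0.8,"dy": 0.6,"dz": 0,"rx": 0,"ry": 0,"rz": 0},
    {"dx": -0.8,"dy": 0.6,"dz": 1,"rx": 0,"ry": 0,"rz": 0},
    {"dx": -0.8,"dy": 0.6,"dz": 2,"rx": 0,"ry": 0,"rz": 0},
    {"dx": -0.8,"dy": 0.6,"dz": 3,"rx": 0,"ry": 0,"rz": 0},
    {"dx": -0.8,"dy": 0.6,"dz": 3,"rx": 0,"ry": 0,"rz": 0}
  ],
  "fingers": 0.0
}}

```text
t: 7.23
eef_pos: [540.3, 55.8, 246.9]
tcp_rot: [-3.142, -0.001, 0.084]
ft_force: [-0.3, 0.0, -3.0]
opening: 0.145
```

>>> {"name": "play_rows", "arguments": {
  "increments": [
    {"dx": 0,"dy": 0,"dz": 1,"rx": 0,"ry": 0,"rz": 0},
    {"dx": 0,"dy": 0,"dz": 2,"rx": 0,"ry": 0,"rz": 0},
    {"dx": 0,"dy": 0,"dz": 3,"rx": 0,"ry": 0,"rz": 0},
    {"dx": 0,"dy": 0,"dz": 4,"rx": 0,"ry": 0,"rz": 0},
    {"dx": 0,"dy": 0,"dz": 5,"rx": 0,"ry": 0,"rz": 0},
    {"dx": 0,"dy": 0,"dz": 5.3,"rx": 0,"ry": 0,"rz": 0},
    {"dx": 0,"dy": 0,"dz": 5.3,"rx": 0,"ry": 0,"rz": 0}
  ],
  "fingers": 0.0
}}

```text
t: 7.82
eef_pos: [540.3, 55.8, 241.5]
tcp_rot: [-3.142, -0.001, 0.084]
ft_force: [0.6, -0.1, -3.7]
opening: 0.145
```

```bash
python3 - <<'E'
from h import *
c=cam("wrist"); crop(c,180,480,120,340,2.6,"w7.png")
R,p,s=tool(); print(p,s["tcp_rot"],s["ft_force"],s["moment"])
E
```

```text
[540.31709852  55.83584014 241.60501948] [-3.14153056e+00 -1.26492845e-03  8.39135316e-02] [ 0.10621453 -1.04501827 -3.34198654] [ 0.08329552  0.04771741 -0.00640418]
```

View pics/w7.png

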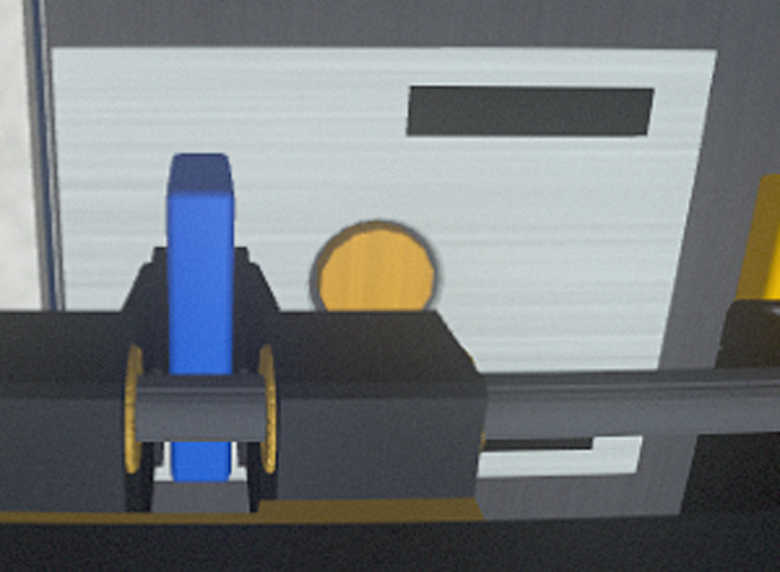

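>>> {"name": "play_rows", "arguments": {
  "increments": [
    {"dx": 0,"dy": 0,"dz": 0,"rx": 0,"ry": 0,"rz": 0},
    {"dx": 0,"dy": 0,"dz": 0,"rx": 0,"ry": 0,"rz": 0},
    {"dx": 0,"dy": 0,"dz": 0,"rx": 0,"ry": 0,"rz": 0},
    {"dx": 0,"dy": 0,"dz": 0,"rx": 0,"ry": 0,"rz": 0},
    {"dx": 0,"dy": 0,"dz": 0,"rx": 0,"ry": 0,"rz": 0},
    {"dx": 0,"dy": 0,"dz": 0,"rx": 0,"ry": 0,"rz": 0},
    {"dx": 0,"dy": 0,"dz": 0,"rx": 0,"ry": 0,"rz": 0}
  ],
  "fingers": 0.5
}}

```text
t: 8.45
eef_pos: [540.3, 55.8, 241.6]
tcp_rot: [-3.142, -0.001, 0.084]
ft_force: [-1.0, 0.4, -0.2]
opening: 0.49
```

>>> {"name": "play_rows", "arguments": {
  "increments": [
    {"dx": 0,"dy": 0,"dz": -15,"rx": 0,"ry": 0,"rz": 0},
    {"dx": 0,"dy": 0,"dz": -35,"rx": 0,"ry": 0,"rz": 0},
    {"dx": 0,"dy": 0,"dz": -65,"rx": 0,"ry": 0,"rz": 0},
    {"dx": 0,"dy": 0,"dz": -100,"rx": 0,"ry": 0,"rz": 0},
    {"dx": 0,"dy": 0,"dz": -130,"rx": 0,"ry": 0,"rz": 0},
    {"dx": 0,"dy": 0,"dz": -150,"rx": 0,"ry": 0,"rz": 0},
    {"dx": 0,"dy": 0,"dz": -150,"rx": 0,"ry": 0,"rz": 0}
  ],
  "fingers": 0.5
}}

```text
t: 9.03
eef_pos: [540.3, 55.8, 395.8]
tcp_rot: [3.141, -0.008, 0.084]
ft_force: [0.1, -0.2, 0.7]
opening: 0.498
```

```bash
python3 - <<'E'
from h import *
c=cam("wrist"); cv2.imwrite("pics/w8.png",cv2.resize(c["image"][:,:,::-1],None,fx=1.56,fy=1.56))
R,p,s=tool(); print(p,s["tcp_rot"],s["ft_force"],s["opening"],s["joints"])
E
```

```text
[540.02899599  55.8300005  393.49763185] [ 3.14121778 -0.0053397   0.083997  ] [-0.52656326 -0.13876511  0.14862357] 0.49936668701938947 [-1.86927128e-02  3.86661697e-01  1.77551474e+00  2.10924257e-04
  9.74066226e-01  1.46798955e+00]
```

View pics/w8.png

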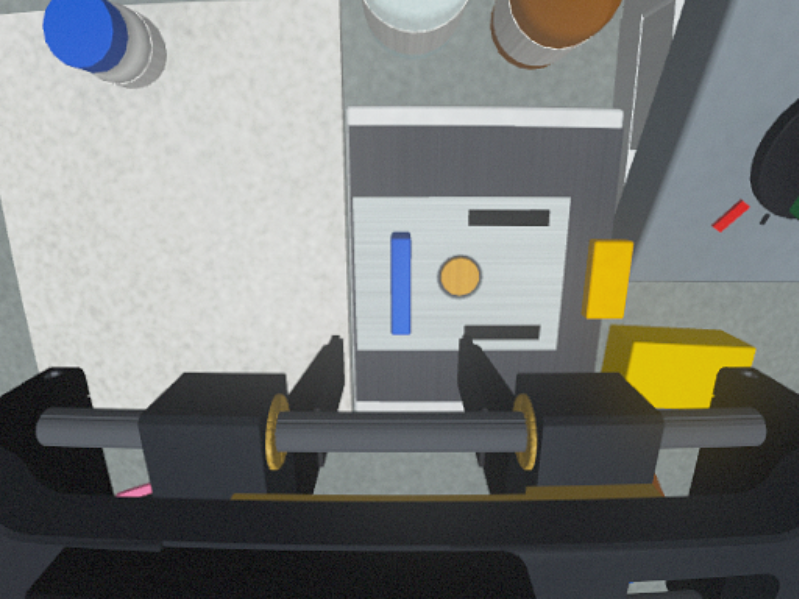

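The plate is seated with the pin centred in the hole at (460,277). Next I'll compute the hover over the wheel.

```bash
cat >> h.py <<'E'
YS=.081
A=Ro.from_euler("z",YS).as_matrix()@np.array([-np.sin(.44),0,np.cos(.44)])
def wR(th,flip=0):
    "tool orientation for wheel angle th: z=-A, x along bar (white end), flip: opposite"
    up=Ro.from_euler("z",YS).as_matrix()@np.array([np.cos(.44),0,np.sin(.44)])
    # clockwise seen facing = rotation about A by -th
    x=Ro.from_rotvec(-th*A).apply(up)*(-1 if flip else 1); z=-A; return np.stack([x,np.cross(z,x),z],1)
F0=np.array([664,-192.7,100.])
E
python3 - <<'E'
from h import *
print(wR(0), row(wR(0.1),F0+311*A), F0+311*A)
E
```

```text
[[ 0.90178525  0.08091146  0.42454293]
 [ 0.07320477 -0.99672129  0.03446338]
 [ 0.42593947  0.         -0.90475166]] (array([-29.8, 257.7,  12.1]), array([0.2 , 4.15, 0.97])) [ 531.96714738 -203.41811183  381.37776726]
```

>>> {"name": "play_rows", "arguments": {
  "increments": [
    {"dx": -4,"dy": 32,"dz": 2,"rx": 0,"ry": 0.5,"rz": 0.1},
    {"dx": -8,"dy": 70,"dz": 3,"rx": 0,"ry": 1,"rz": 0.2},
    {"dx": -12,"dy": 108,"dz": 5,"rx": 0.1,"ry": 1.7,"rz": 0.4},
    {"dx": -16,"dy": 146,"dz": 7,"rx": 0.1,"ry": 2.3,"rz": 0.5},
    {"dx": -21,"dy": 184,"dz": 9,"rx": 0.1,"ry": 2.9,"rz": 0.7},
    {"dx": -26,"dy": 222,"dz": 11,"rx": 0.2,"ry": 3.5,"rz": 0.8},
    {"dx": -30,"dy": 258,"dz": 12,"rx": 0.2,"ry": 4.15,"rz": 0.97},
    {"dx": -30,"dy": 258,"dz": 12,"rx": 0.2,"ry": 4.15,"rz": 0.97}
  ],
  "fingers": 1.0
}}

```text
t: 9.75
eef_pos: [531.2, -209.1, 379.5]
tcp_rot: [-3.095, -0.441, -0.036]
ft_force: [-1.3, 1.0, -0.6]
opening: 0.983
```

```bash
python3 - <<'E'
from h import *
c=cam("wrist"); cv2.imwrite("pics/w9.png",cv2.resize(c["image"][:,:,::-1],None,fx=1.56,fy=1.56))
R,p,s=tool(); print(p,s["tcp_rot"],s["ft_force"],s["opening"],s["joints"]); print(row(wR(.1),F0+311*A))
E
```

```text
[ 531.19856724 -206.74188977  379.51288342] [-3.09410988 -0.43631911 -0.03503209] [ 0.08733004  0.10580838 -1.06086524] 0.9857738810488069 [-0.52167624  0.40770199  1.8091985   0.43767689  0.6001509   0.75051837]
(array([ 1.4, -3.4, -1.3]), array([ 0.02,  0.01, -0.05]))
```

View pics/w9.png

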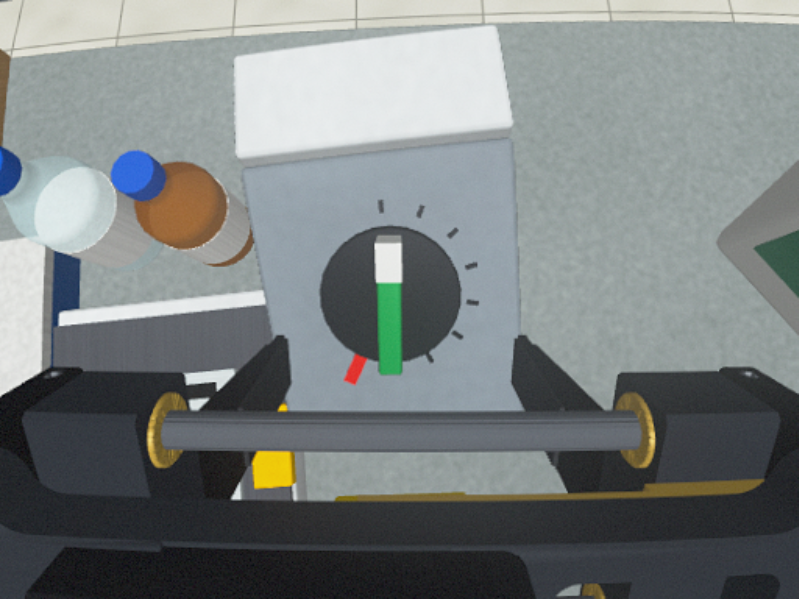

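The wheel, from up the slope: the bar runs from white end (388,240) to green end (390,373), with the disc centred at about (391,293) and the red mark at (355,370). I'll intersect these with sloping planes.

```bash
cat >> h.py <<'E'
def onpl(c,u,v,h):
    d=ray(c,u,v); return c["o"]+d*(A@(F0+h*A-c["o"]))/(A@d)
UP=wR(0)[:,0]; RT=-wR(0)[:,1]*-1
def wf(P): # coordinates (up-slope, clockwise side=right, out) rel F0
    d=P-F0; return np.round([d@UP, d@np.cross(UP,A), d@A],1)
E
python3 - <<'E'
from h import *
c=cam("wrist"); R,p,s=tool()
crop(c,180,360,110,260,4.4,"w10.png")
T=lambda u,v:((u+.5)/1.56-.5,(v+.5)/1.56-.5)
for b in blobs(c,(45,100,40),(80,255,255),(220,280,140,260)): print("green",b[2],b[3])
for nm,u,v,h in [("disc l",320,293,18),("disc r",462,293,18),("disc top",391,226,18),("disc l",320,293,10),("disc r",462,293,10),("disc top",391,226,10),("white tl",376,243,50),("white tr",402,243,50),("green bl",379,374,50),("green br",402,374,50)]:
    print(nm,wf(onpl(c,*T(u,v),h)))
E
```

```text
green ((252.5, 209.0), (58.0, 15.0), 90.0) [245 180  16  59]
disc l [  2.6 -46.1  18. ]
disc r [-6.9 43.7 18. ]
disc top [40.   3.5 18. ]
disc l [  0.4 -47.9  10. ]
disc r [-9.3 44.6 10. ]
disc top [39.   3.2 10. ]
white tl [35.8 -4.6 50. ]
white tr [34.3  9.4 50. ]
green bl [-42.  -12.2  50. ]
green br [-43.4   1.4  50. ]
```

View pics/w10.png

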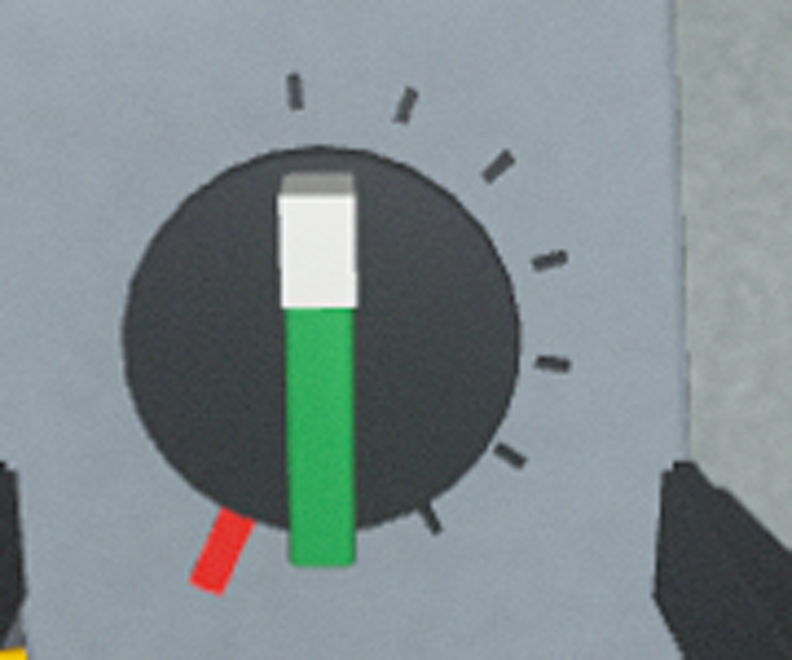

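>>> {"name": "play_rows", "arguments": {
  "increments": [
    {"dx": 0,"dy": 0,"dz": 0,"rx": 0,"ry": 0,"rz": -1.1},
    {"dx": 0,"dy": 0,"dz": 0,"rx": 0,"ry": 0,"rz": -2.2},
    {"dx": 0,"dy": 0,"dz": 0,"rx": 0,"ry": 0,"rz": -3.3},
    {"dx": 0,"dy": 0,"dz": 0,"rx": 0,"ry": 0,"rz": -4.4},
    {"dx": 0,"dy": 0,"dz": 0,"rx": 0,"ry": 0,"rz": -5.5},
    {"dx": 0,"dy": 0,"dz": 0,"rx": 0,"ry": 0,"rz": -6.6},
    {"dx": 0,"dy": 0,"dz": 0,"rx": 0,"ry": 0,"rz": -7.7},
    {"dx": 0,"dy": 0,"dz": 0,"rx": 0,"ry": 0,"rz": -8.8}
  ],
  "fingers": 1.0
}}

```text
t: 10.52
eef_pos: [531.4, -203.5, 378.9]
tcp_rot: [2.813, -0.291, 0.955]
ft_force: [-0.0, -1.5, -0.3]
opening: 1.0
```

>>> {"name": "play_rows", "arguments": {
  "increments": [
    {"dx": 0,"dy": 0,"dz": 0,"rx": 0,"ry": 0,"rz": -1.1},
    {"dx": 0,"dy": 0,"dz": 0,"rx": 0,"ry": 0,"rz": -2.2},
    {"dx": 0,"dy": 0,"dz": 0,"rx": 0,"ry": 0,"rz": -3.3},
    {"dx": 0,"dy": 0,"dz": 0,"rx": 0,"ry": 0,"rz": -4.4},
    {"dx": 0,"dy": 0,"dz": 0,"rx": 0,"ry": 0,"rz": -5.5},
    {"dx": 0,"dy": 0,"dz": 0,"rx": 0,"ry": 0,"rz": -6.6},
    {"dx": 0,"dy": 0,"dz": 0,"rx": 0,"ry": 0,"rz": -7.7},
    {"dx": 0,"dy": 0,"dz": 0,"rx": 0,"ry": 0,"rz": -8.8}
  ],
  "fingers": 1.0
}}

```text
t: 11.18
eef_pos: [531.5, -201.9, 378.1]
tcp_rot: [2.715, 0.074, 1.819]
ft_force: [-0.6, -0.1, -0.2]
opening: 0.999
```

>>> {"name": "play_rows", "arguments": {
  "increments": [
    {"dx": 0,"dy": 0,"dz": 0,"rx": 0,"ry": 0,"rz": -1.1},
    {"dx": 0,"dy": 0,"dz": 0,"rx": 0,"ry": 0,"rz": -2.2},
    {"dx": 0,"dy": 0,"dz": 0,"rx": 0,"ry": 0,"rz": -3.3},
    {"dx": 0,"dy": 0,"dz": 0,"rx": 0,"ry": 0,"rz": -4.4},
    {"dx": 0,"dy": 0,"dz": 0,"rx": 0,"ry": 0,"rz": -5.5},
    {"dx": 0,"dy": 0,"dz": 0,"rx": 0,"ry": 0,"rz": -6.6},
    {"dx": 0,"dy": 0,"dz": 0,"rx": 0,"ry": 0,"rz": -7.7},
    {"dx": 0,"dy": 0,"dz": 0,"rx": 0,"ry": 0,"rz": -8.8}
  ],
  "fingers": 1.0
}}

```text
t: 11.85
eef_pos: [531.6, -200.3, 377.4]
tcp_rot: [2.937, 0.382, 2.725]
ft_force: [-0.1, -0.2, 0.1]
opening: 1.0
```

```bash
cat >> h.py <<'E'
F0=F0-3.8*UP-1.5*np.cross(UP,A)
E
python3 - <<'E'
from h import *
R,p,s=tool(); print(F0,p,s["tcp_rot"],s["joints"]); print(row(wR(.1,1),F0+311*A))
E
```

```text
[ 660.45184887 -191.4830962    98.38143003] [ 531.640732   -200.30829602  377.37030572] [2.93679111 0.38174114 2.72452025] [-0.51095167  0.40828053  1.81437818  0.43182394  0.60101631 -2.02366648]
(array([ 1.1, -2.4, -3.6]), array([ 0.02, -0.1 , -3.43]))
```

>>> {"name": "play_rows", "arguments": {
  "increments": [
    {"dx": 1,"dy": -2.4,"dz": 0,"rx": 0,"ry": -0.1,"rz": -1.1},
    {"dx": 1,"dy": -2.4,"dz": 10,"rx": 0,"ry": -0.1,"rz": -2.2},
    {"dx": 1,"dy": -2.4,"dz": 30,"rx": 0,"ry": -0.1,"rz": -3.3},
    {"dx": 1,"dy": -2.4,"dz": 50,"rx": 0,"ry": -0.1,"rz": -3.43},
    {"dx": 1,"dy": -2.4,"dz": 57,"rx": 0,"ry": -0.1,"rz": -3.43},
    {"dx": 1,"dy": -2.4,"dz": 57,"rx": 0,"ry": -0.1,"rz": -3.43}
  ],
  "fingers": 1.0
}}

```text
t: 12.35
eef_pos: [554.0, -198.7, 322.8]
tcp_rot: [3.09, 0.434, 3.112]
ft_force: [-1.0, 1.0, -0.2]
opening: 1.005
```

```bash
python3 - <<'E'
from h import *
c=cam("wrist"); cv2.imwrite("pics/w11.png",cv2.resize(c["image"][:,:,::-1],None,fx=1.56,fy=1.56))
R,p,s=tool(); print(p,s["tcp_rot"],s["joints"]); print(row(wR(.1,1),F0+213*A))
E
```

```text
[ 553.85475153 -198.99615324  323.97916119] [3.09130403 0.43595926 3.11168304] [-0.48966986  0.50343776  1.82106079  0.50832411  0.49730344 -2.45247641]
(array([-0.8, -1.2, 36.6]), array([ 0.03, -0.02, -0.  ]))
```

View pics/w11.png

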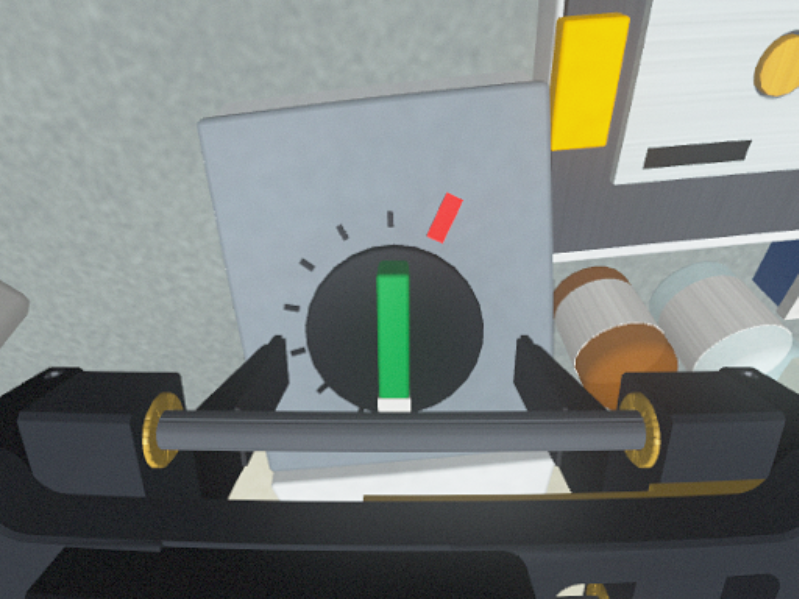

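```bash
python3 - <<'E'
from h import *
c=cam("wrist"); R,p,s=tool()
T=lambda u,v:((u+.5)/1.56-.5,(v+.5)/1.56-.5)
for u,v in [(377,280),(408,280),(379,395),(410,395)]: print(R.T@(onpl(c,*T(u,v),50)-p))
E
```

```text
[ 34.08030008 -10.60103936 200.4311504 ]
[ 34.07604879   2.30061735 200.46106175]
[-19.28445142 -10.48451423 200.42153099]
[-19.29544776   3.47908746 200.45390318]
```

>>> {"name": "play_rows", "arguments": {
  "increments": [
    {"dx": -1,"dy": -2.6,"dz": 10,"rx": 0,"ry": 0,"rz": 0},
    {"dx": -1,"dy": -2.6,"dz": 22,"rx": 0,"ry": 0,"rz": 0},
    {"dx": -1,"dy": -2.6,"dz": 32,"rx": 0,"ry": 0,"rz": 0},
    {"dx": -1,"dy": -2.6,"dz": 36.5,"rx": 0,"ry": 0,"rz": 0},
    {"dx": -1,"dy": -2.6,"dz": 36.5,"rx": 0,"ry": 0,"rz": 0},
    {"dx": -1,"dy": -2.6,"dz": 36.5,"rx": 0,"ry": 0,"rz": 0}
  ],
  "fingers": 1.0
}}

```text
t: 12.95
eef_pos: [570.2, -200.6, 291.7]
tcp_rot: [3.092, 0.437, 3.112]
ft_force: [-0.6, -0.5, 0.2]
opening: 0.999
```

>>> {"name": "play_rows", "arguments": {
  "increments": [
    {"dx": 0,"dy": 0,"dz": 0,"rx": 0,"ry": 0,"rz": 0},
    {"dx": 0,"dy": 0,"dz": 0,"rx": 0,"ry": 0,"rz": 0},
    {"dx": 0,"dy": 0,"dz": 0,"rx": 0,"ry": 0,"rz": 0},
    {"dx": 0,"dy": 0,"dz": 0,"rx": 0,"ry": 0,"rz": 0},
    {"dx": 0,"dy": 0,"dz": 0,"rx": 0,"ry": 0,"rz": 0},
    {"dx": 0,"dy": 0,"dz": 0,"rx": 0,"ry": 0,"rz": 0},
    {"dx": 0,"dy": 0,"dz": 0,"rx": 0,"ry": 0,"rz": 0},
    {"dx": 0,"dy": 0,"dz": 0,"rx": 0,"ry": 0,"rz": 0}
  ],
  "fingers": 0.25
}}

```text
t: 13.62
eef_pos: [570.2, -200.6, 291.7]
tcp_rot: [3.092, 0.437, 3.112]
ft_force: [-0.4, 0.8, -0.4]
opening: 0.497
```

```bash
python3 - <<'E'
from h import *
c=cam("wrist"); cv2.imwrite("pics/w12.png",cv2.resize(c["image"][:,:,::-1],None,fx=1.56,fy=1.56))
R,p,s=tool(); print(p,s["tcp_rot"],s["ft_force"],s["joints"],s["opening"]); print(row(wR(.1,1),F0+213*A))
E
```

```text
[ 570.18197177 -200.55604937  291.68165242] [3.09164154 0.43661608 3.11157013] [ 0.13455888 -0.15208935  0.12545888] [-0.47857758  0.56697422  1.80828757  0.55367176  0.44881149 -2.49443435] 0.449681901129613
(array([0.4, 1.7, 0.5]), array([ 0.03, -0.01, -0.01]))
```

View pics/w12.png

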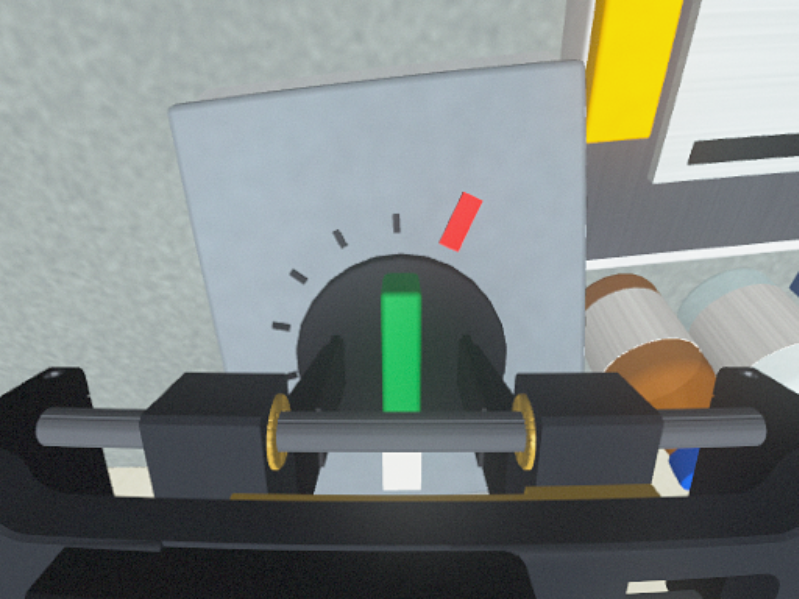

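The bar (381–421) sits centred between the fingers (343, 460). Closing fully.

>>> {"name": "play_rows", "arguments": {
  "increments": [
    {"dx": 0,"dy": 0,"dz": 0,"rx": 0,"ry": 0,"rz": 0},
    {"dx": 0,"dy": 0,"dz": 0,"rx": 0,"ry": 0,"rz": 0},
    {"dx": 0,"dy": 0,"dz": 0,"rx": 0,"ry": 0,"rz": 0},
    {"dx": 0,"dy": 0,"dz": 0,"rx": 0,"ry": 0,"rz": 0},
    {"dx": 0,"dy": 0,"dz": 0,"rx": 0,"ry": 0,"rz": 0},
    {"dx": 0,"dy": 0,"dz": 0,"rx": 0,"ry": 0,"rz": 0},
    {"dx": 0,"dy": 0,"dz": 0,"rx": 0,"ry": 0,"rz": 0},
    {"dx": 0,"dy": 0,"dz": 0,"rx": 0,"ry": 0,"rz": 0}
  ],
  "fingers": 0.0
}}

```text
t: 14.33
eef_pos: [570.2, -200.5, 291.7]
tcp_rot: [3.092, 0.437, 3.112]
ft_force: [0.0, 1.1, 0.8]
opening: 0.145
```

```bash
python3 - <<'E'
from h import *
R,p,s=tool(); print(p,s["tcp_rot"],s["ft_force"],s["moment"],s["joints"],s["opening"])
E
```

```text
[ 570.19426127 -200.45827689  291.71158032] [3.09152006 0.43660913 3.11164171] [0.03376352 1.06184939 0.83565497] [0.18101729 0.03218304 0.10425279] [-0.47843398  0.5669114   1.80831132  0.55374883  0.44891956 -2.49442935] 0.14478785885961634
```

>>> {"name": "play_rows", "arguments": {
  "increments": [
    {"dx": 0,"dy": 0,"dz": 0,"rx": 0,"ry": 0,"rz": 0.6},
    {"dx": 0,"dy": 0,"dz": 0,"rx": 0,"ry": 0,"rz": 1.4},
    {"dx": 0,"dy": 0,"dz": 0,"rx": 0,"ry": 0,"rz": 2.2},
    {"dx": 0,"dy": 0,"dz": 0,"rx": 0,"ry": 0,"rz": 3.0},
    {"dx": 0,"dy": 0,"dz": 0,"rx": 0,"ry": 0,"rz": 3.8},
    {"dx": 0,"dy": 0,"dz": 0,"rx": 0,"ry": 0,"rz": 4.6},
    {"dx": 0,"dy": 0,"dz": 0,"rx": 0,"ry": 0,"rz": 5.0},
    {"dx": 0,"dy": 0,"dz": 0,"rx": 0,"ry": 0,"rz": 5.0}
  ],
  "fingers": 0.0
}}

```text
t: 15.0
eef_pos: [570.4, -200.0, 291.8]
tcp_rot: [2.87, 0.349, 2.548]
ft_force: [2.1, 6.3, 1.5]
opening: 0.147
```

```bash
cat >> h.py <<'E'
P0=np.array([570.19,-200.46,291.71])
def th_tool():
    R,p,s=tool(); M=wR(0,1).T@R; return np.arctan2(M[1,0],M[0,0]) , Ro.from_matrix(M).as_rotvec()
E
python3 - <<'E'
from h import *
R,p,s=tool(); print(p,s["ft_force"],s["moment"],s["joints"],s["opening"],"th",th_tool()); print(row(wR(3.665,1),P0))
c=cam("wrist"); cv2.imwrite("pics/w13.png",cv2.resize(c["image"][:,:,::-1],None,fx=1.56,fy=1.56))
E
```

```text
[ 570.36602215 -199.96024108  291.79657689] [2.09061766 6.30162378 1.46872809] [ 0.7319663  -0.37203408  0.25648901] [-0.47763703  0.56680894  1.80821293  0.55435181  0.44959234 -1.96790744] 0.14730575495954434 th (np.float64(0.6268015201248283), array([-0.00359151,  0.0018912 ,  0.62680466]))
(array([-0.1, -0.5, -0. ]), array([-0.04, -0.04, 29.01]))
```

View pics/w13.png

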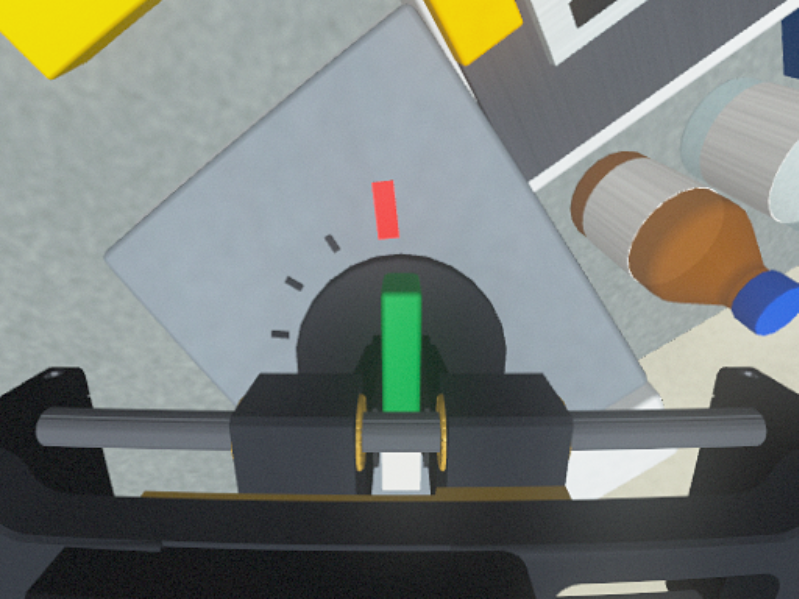

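The bar turned with the gripper; the red mark is now at (386,210). Continuing.

>>> {"name": "play_rows", "arguments": {
  "increments": [
    {"dx": 0,"dy": 0,"dz": 0,"rx": 0,"ry": 0,"rz": 0.8},
    {"dx": 0,"dy": 0,"dz": 0,"rx": 0,"ry": 0,"rz": 1.7},
    {"dx": 0,"dy": 0,"dz": 0,"rx": 0,"ry": 0,"rz": 2.6},
    {"dx": 0,"dy": 0,"dz": 0,"rx": 0,"ry": 0,"rz": 3.5},
    {"dx": 0,"dy": 0,"dz": 0,"rx": 0,"ry": 0,"rz": 4.4},
    {"dx": 0,"dy": 0,"dz": 0,"rx": 0,"ry": 0,"rz": 5.3},
    {"dx": 0,"dy": 0,"dz": 0,"rx": 0,"ry": 0,"rz": 6.2},
    {"dx": 0,"dy": 0,"dz": 0,"rx": 0,"ry": 0,"rz": 7.0}
  ],
  "fingers": 0.0
}}

```text
t: 15.72
eef_pos: [570.9, -199.5, 292.1]
tcp_rot: [2.709, 0.085, 1.843]
ft_force: [6.8, 6.1, 0.3]
opening: 0.145
```

```bash
python3 - <<'E'
from h import *
R,p,s=tool(); print(p,s["ft_force"],R.T@s["ft_force"],s["joints"],s["opening"],"th",th_tool()); print(row(wR(3.665,1),P0))
E
```

```text
[ 570.91944422 -199.46202485  292.08272109] [6.83530172 6.13105451 0.33250414] [4.02658383 7.755522   2.83905603] [-0.47653648  0.56677267  1.80731459  0.5553607   0.44978338 -1.23225124] 0.14490510959533723 th (np.float64(1.3621600509859326), array([-0.00391317,  0.00263897,  1.36216041]))
(array([-0.7, -1.1, -0. ]), array([-0.04, -0.03, 21.99]))
```

>>> {"name": "play_rows", "arguments": {
  "increments": [
    {"dx": 0.2,"dy": 0.6,"dz": 0,"rx": 0,"ry": 0,"rz": 0.8},
    {"dx": 0.3,"dy": 0.8,"dz": 0,"rx": 0,"ry": 0,"rz": 1.7},
    {"dx": 0.3,"dy": 0.8,"dz": 0,"rx": 0,"ry": 0,"rz": 2.6},
    {"dx": 0.3,"dy": 0.8,"dz": 0,"rx": 0,"ry": 0,"rz": 3.5},
    {"dx": 0.3,"dy": 0.8,"dz": 0,"rx": 0,"ry": 0,"rz": 4.4},
    {"dx": 0.3,"dy": 0.8,"dz": 0,"rx": 0,"ry": 0,"rz": 5.3},
    {"dx": 0.3,"dy": 0.8,"dz": 0,"rx": 0,"ry": 0,"rz": 6.2},
    {"dx": 0.3,"dy": 0.8,"dz": 0,"rx": 0,"ry": 0,"rz": 7.0}
  ],
  "fingers": 0.0
}}

```text
t: 16.38
eef_pos: [571.8, -199.2, 292.5]
tcp_rot: [2.756, -0.22, 1.167]
ft_force: [2.2, -1.7, -1.4]
opening: 0.146
```

```bash
python3 - <<'E'
from h import *
R,p,s=tool(); print(p,s["ft_force"],R.T@s["ft_force"],s["joints"],s["opening"],"th",th_tool()); print(row(wR(3.665,1),P0))
c=cam("wrist"); cv2.imwrite("pics/w14.png",cv2.resize(c["image"][:,:,::-1],None,fx=1.56,fy=1.56))
E
```

```text
[ 571.76712445 -199.22714327  292.47593751] [ 2.16153396 -1.6937443  -1.43743024] [-1.00336741  1.9886881   2.15536029] [-0.47540761  0.56694139  1.80551034  0.55332584  0.44932597 -0.49128811] 0.14647011008337354 th (np.float64(2.0999011090642545), array([-0.00323644,  0.00260158,  2.09989779]))
(array([-1.9, -1. , -0. ]), array([-0.03, -0.02, 14.95]))
```

View pics/w14.png

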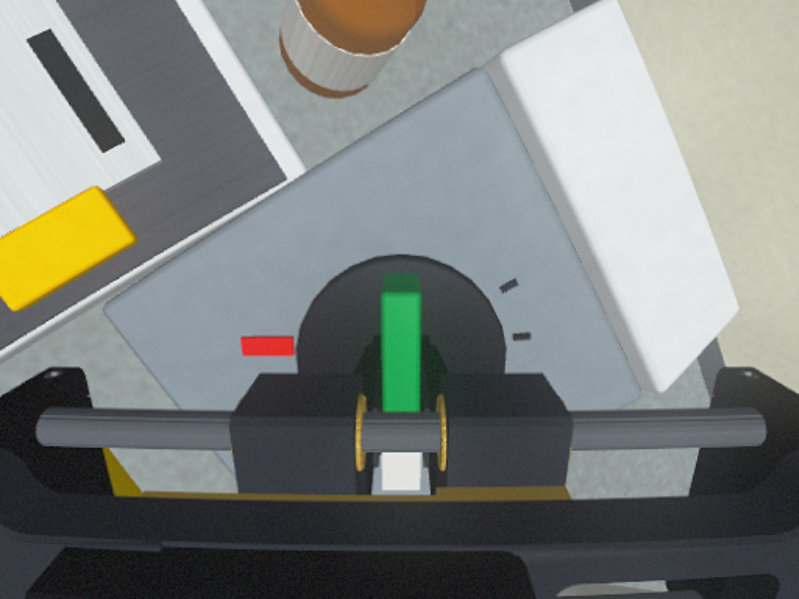

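Forces are low and the jaw is coming out toward the plate. Continuing.

>>> {"name": "play_rows", "arguments": {
  "increments": [
    {"dx": 0,"dy": 0,"dz": 0,"rx": 0,"ry": 0,"rz": 0.8},
    {"dx": 0,"dy": 0,"dz": 0,"rx": 0,"ry": 0,"rz": 1.7},
    {"dx": 0,"dy": 0,"dz": 0,"rx": 0,"ry": 0,"rz": 2.6},
    {"dx": 0,"dy": 0,"dz": 0,"rx": 0,"ry": 0,"rz": 3.5},
    {"dx": 0,"dy": 0,"dz": 0,"rx": 0,"ry": 0,"rz": 4.4},
    {"dx": 0,"dy": 0,"dz": 0,"rx": 0,"ry": 0,"rz": 5.3},
    {"dx": 0,"dy": 0,"dz": 0,"rx": 0,"ry": 0,"rz": 6.2},
    {"dx": 0,"dy": 0,"dz": 0,"rx": 0,"ry": 0,"rz": 7.0}
  ],
  "fingers": 0.0
}}

```text
t: 17.1
eef_pos: [572.1, -199.7, 292.7]
tcp_rot: [3.004, -0.422, 0.412]
ft_force: [5.1, -3.2, -1.2]
opening: 0.143
```

```bash
python3 - <<'E'
from h import *
R,p,s=tool(); print(p,s["ft_force"],R.T@s["ft_force"],s["joints"],s["opening"],"th",th_tool()); print(row(wR(3.665,1),P0))
E
```

```text
[ 572.14506241 -199.73450498  292.65303923] [ 5.05530015 -3.23053797 -1.17346682] [2.56712664 4.60010847 3.10134203] [-0.47578068  0.5671837   1.80446478  0.55330543  0.44794095  0.24961186] 0.14322349549168753 th (np.float64(2.84094014192522), array([-4.07813063e-03,  1.51312053e-03,  2.84093625e+00]))
(array([-2.3, -0.1, -0. ]), array([-0.02, -0.02,  7.87]))
```

>>> {"name": "play_rows", "arguments": {
  "increments": [
    {"dx": 0.1,"dy": 0.4,"dz": 0,"rx": 0,"ry": 0,"rz": 0.9},
    {"dx": 0.1,"dy": 0.4,"dz": 0,"rx": 0,"ry": 0,"rz": 1.9},
    {"dx": 0.1,"dy": 0.4,"dz": 0,"rx": 0,"ry": 0,"rz": 2.9},
    {"dx": 0.1,"dy": 0.4,"dz": 0,"rx": 0,"ry": 0,"rz": 3.9},
    {"dx": 0.1,"dy": 0.4,"dz": 0,"rx": 0,"ry": 0,"rz": 4.9},
    {"dx": 0.1,"dy": 0.4,"dz": 0,"rx": 0,"ry": 0,"rz": 5.9},
    {"dx": 0.1,"dy": 0.4,"dz": 0,"rx": 0,"ry": 0,"rz": 6.9},
    {"dx": 0.1,"dy": 0.4,"dz": 0,"rx": 0,"ry": 0,"rz": 7.6}
  ],
  "fingers": 0.0
}}

```text
t: 17.77
eef_pos: [572.2, -200.6, 292.6]
tcp_rot: [-2.919, -0.385, -0.461]
ft_force: [-1.9, -3.7, -1.3]
opening: 0.148
```

>>> {"name": "play_rows", "arguments": {
  "increments": [
    {"dx": 0,"dy": 0,"dz": 0,"rx": 0,"ry": 0,"rz": 0.1},
    {"dx": 0,"dy": 0,"dz": 0,"rx": 0,"ry": 0,"rz": 0.1},
    {"dx": 0,"dy": 0,"dz": 0,"rx": 0,"ry": 0,"rz": 0.1}
  ],
  "fingers": 0.0
}}

```text
t: 18.02
eef_pos: [572.1, -200.7, 292.6]
tcp_rot: [-2.916, -0.384, -0.469]
ft_force: [-0.1, -1.1, -0.4]
opening: 0.145
```

```bash
python3 - <<'E'
from h import *
R,p,s=tool(); print(p,s["ft_force"],R.T@s["ft_force"],s["joints"],s["opening"],"th",th_tool()); print(row(wR(3.665,1),P0))
c=cam("wrist"); cv2.imwrite("pics/w15.png",cv2.resize(c["image"][:,:,::-1],None,fx=1.56,fy=1.56))
E
```

```text
[ 572.13955201 -200.68227998  292.58798027] [-0.12483049 -1.067989   -0.39460525] [0.19666015 1.09655589 0.26605722] [-0.47710175  0.56760415  1.80375277  0.55183429  0.44774839  1.05648145] 0.14525045082097313 th (np.float64(-2.63557213444385), array([ 3.14517689e-03, -1.18438212e-03, -2.63557182e+00]))
(array([-2. ,  0.7, -0. ]), array([-0.01, -0.02,  0.17]))
```

View pics/w15.png

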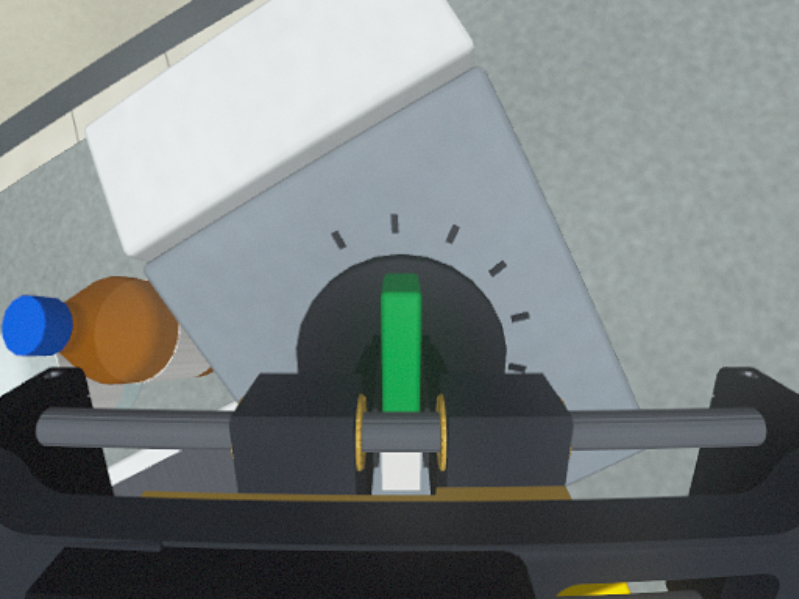

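```bash
python3 - <<'E'
from h import *
c=cam("wrist"); R,p,s=tool()
T=lambda u,v:((u+.5)/1.56-.5,(v+.5)/1.56-.5)
ax=p.copy(); C=ax-213*A
g=onpl(c,*T(401,285),50)-ax; print("bar tool y",R.T@g)
for u,v in [(338,240),(395,223),(453,234),(498,268),(520,317),(517,369)]:
    d=R.T@(onpl(c,*T(u,v),0)-C); print(d, np.arctan2(d[1],d[0]))
E
```

```text
bar tool y [ 39.1688809    1.60757872 163.60695721]
[ 46.72017497 -26.28885108   0.66090838] -0.512531762201734
[54.14702527 -1.29051781  0.64131342] -0.02382907515148258
[49.42051153 24.0072316   0.59629589] 0.4522027013158015
[34.29388962 44.61296311  0.53642657] 0.9154355836439851
[11.22994003 56.22595137  0.47277247] 1.3736615799157763
[-15.00469602  56.83281327   0.41794956] 1.828921150461564
```

>>> {"name": "play_rows", "arguments": {
  "increments": [
    {"dx": 0,"dy": 0,"dz": 0,"rx": 0,"ry": 0,"rz": 0.1},
    {"dx": 0,"dy": 0,"dz": 0,"rx": 0,"ry": 0,"rz": 0.1},
    {"dx": 0,"dy": 0,"dz": 0,"rx": 0,"ry": 0,"rz": 0.1}
  ],
  "fingers": 0.0
}}

```text
t: 18.37
eef_pos: [572.1, -200.6, 292.6]
tcp_rot: [-2.912, -0.381, -0.48]
ft_force: [-0.4, -1.2, 0.6]
opening: 0.145
```

>>> {"name": "play_rows", "arguments": {
  "increments": [
    {"dx": 0,"dy": 0,"dz": 0,"rx": 0,"ry": 0,"rz": 0},
    {"dx": 0,"dy": 0,"dz": 0,"rx": 0,"ry": 0,"rz": 0},
    {"dx": 0,"dy": 0,"dz": 0,"rx": 0,"ry": 0,"rz": 0},
    {"dx": 0,"dy": 0,"dz": 0,"rx": 0,"ry": 0,"rz": 0},
    {"dx": 0,"dy": 0,"dz": 0,"rx": 0,"ry": 0,"rz": 0},
    {"dx": 0,"dy": 0,"dz": 0,"rx": 0,"ry": 0,"rz": 0},
    {"dx": 0,"dy": 0,"dz": 0,"rx": 0,"ry": 0,"rz": 0}
  ],
  "fingers": 0.5
}}

```text
t: 18.95
eef_pos: [572.1, -200.7, 292.6]
tcp_rot: [-2.911, -0.381, -0.48]
ft_force: [0.4, 0.3, -1.0]
opening: 0.491
```

>>> {"name": "play_rows", "arguments": {
  "increments": [
    {"dx": 0,"dy": 0,"dz": -15,"rx": 0,"ry": 0,"rz": 0},
    {"dx": 0,"dy": 0,"dz": -35,"rx": 0,"ry": 0,"rz": 0},
    {"dx": 0,"dy": 0,"dz": -65,"rx": 0,"ry": 0,"rz": 0},
    {"dx": 0,"dy": 0,"dz": -90,"rx": 0,"ry": 0,"rz": 0},
    {"dx": 0,"dy": 0,"dz": -120,"rx": 0,"ry": 0,"rz": 0},
    {"dx": 0,"dy": 0,"dz": -140,"rx": 0,"ry": 0,"rz": 0},
    {"dx": 0,"dy": 0,"dz": -140,"rx": 0,"ry": 0,"rz": 0}
  ],
  "fingers": 0.5
}}

```text
t: 19.53
eef_pos: [511.5, -205.6, 423.0]
tcp_rot: [-2.912, -0.387, -0.481]
ft_force: [-0.2, -0.3, 1.6]
opening: 0.498
```

```bash
python3 - <<'E'
from h import *
R,p,s=tool(); print(p,s["ft_force"],s["joints"],s["opening"],"th",th_tool()[0]%(2*np.pi))
c=cam("wrist"); cv2.imwrite("pics/w16.png",cv2.resize(c["image"][:,:,::-1],None,fx=1.56,fy=1.56))
c=cam("top"); crop(c,165,345,110,240,4.4,"top16.png")
E
```

```text
[ 511.45559376 -205.61822059  422.96813566] [-0.22236174 -0.31273635  1.64185411] [-0.53935694  0.33042489  1.80107728  0.40811252  0.67770671  1.18984792] 0.4975602642538501 th 3.6574018304781917
```

View pics/w16.png

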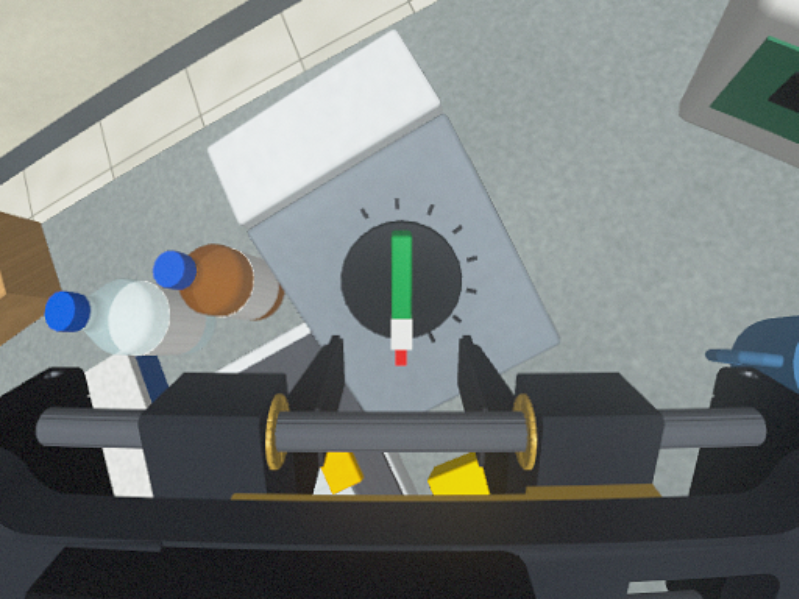

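View pics/top16.png

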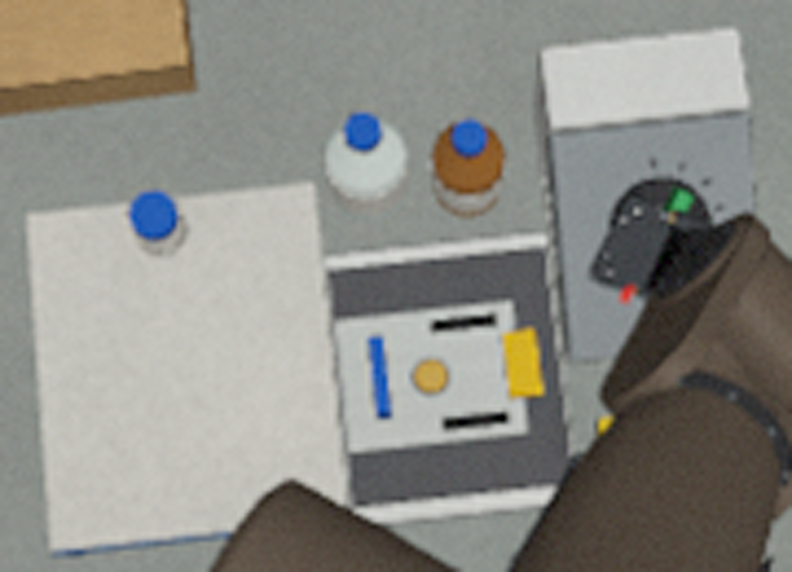

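The white end at (401,335) points straight at the red mark (401,357). In the top view the jaw overlaps the plate's edge, the plate is square round the pin, and nothing else has moved. Handing in.

```bash
python3 - <<'E'
from h import *
print(env.state()["t"],env.state()["ft_force"]); print(env.job_done())
E
```

```text
19.6333 [ 0.29102179  1.00868285 -1.81253831]
the job is handed in; nothing more can be done
None
```

The plate is seated round the brass pin and the handwheel stands at the long red mark. I handed the job in at 19.6 s of the 67 s allowed; no verdict was reported.

**Plate:** I gripped the blue bar and slid the plate along the shelf at shelf level until its hole was over the pin. I then lowered it about 8.7 mm in the grip and let go. The force readings showed no catch on the pin. The last top view shows the plate square on the platform with the pin in the hole.

**Handwheel:** I turned it clockwise in one grip, from about 0.10 rad to about 3.66 rad by the tool angle. After I let go, the wrist picture shows the white end in line with the red mark. The top view shows the yellow jaw over the plate's edge.

**Bystanders:** In the last top view the jar and both bottles are where they started. The arm hid most of the tip box, and that view did not cover the mug and beaker. The arm did not go near the mug or the beaker.

**Disagreements:**
- Two wrist views of the wheel bar, taken from opposite sides, differed by about 3 mm. I used the mean and corrected slightly by force while turning; side forces stayed under about 10 N.
- The wrist view of the hole showed about 1 mm of offset from my earlier pin estimate, so I shifted the plate 0.8 and 0.6 mm before lowering it.

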